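# Load the stick blender's battery into its spring charger

## Task

Put the cylindrical battery into the charger cradle: first lay it in with its flat end towards the sprung plate and its studded end resting up on top of the retaining lip, and let go of it. Then push the studded end along against the spring until it clears the lip and bring it down behind the lip, so that the battery lies level and fully home in both saddles, clamped between the sprung plate and the lip. Leave the other kitchen things where they are.

Things in the scene. Friction and masses are not known exactly. Their poses are not given: they have to be found in the camera images.
- battery_center (a point): Centre of the black cylindrical battery (loose, about 0.3 kg), on its axis, half-way along the barrel. Barrel 44 mm diameter, 120 mm long, a narrow steel band near the stud end. x runs along the barrel, to the stud end (+60 mm); the other end (-60 mm) is flat. It may be rolled to any angle about x. At the start it lies level in the rest, axis 36 mm above the table.
- battery_stud (a point): Tip of the battery's brass stud: a button 16 mm diameter that stands 6 mm out of the middle of one end of the barrel, on the axis, 66 mm from battery_center. Axes as battery_center.
- rest: White plastic rest that holds the battery at the start, fixed. Base 110 x 62 x 8 mm, long along its x; two V saddles 16 mm wide centred 42 mm either side of the middle, about 28 mm high; open between them, so fingers can straddle the battery's middle. Origin under its middle at table height; the battery lies along x, stud to +x.
- charger: Charger cradle, fixed. Origin at table height under the middle of the seated barrel; x points along it from the sprung plate to the lip, z up. Base plate x -122 to +78 mm, 76 mm wide, top at 12 mm. Spring housing x -121 to -83 mm, 64 mm wide, top at 72 mm. Two cheeks, inner faces at y = +-26 mm, x +34 to +68 mm, tops at 58 mm, keep the stud end from rolling off sideways.
- charger_seat (a point): Where the seated barrel's middle lies: 42 mm above the charger's origin, same axes. The battery is then level, stud to +x, underside 13 mm below the lip's top. Two 45-degree V saddles, at charger x -55 to -37 and +36 to +54 mm, 60 mm wide, tops about 32 mm high, carry and centre it; between them it is open down to the base plate, for fingers.
- charger_lip (a point): Middle of the retaining lip's inner top edge, at charger x = 60 mm, z = 33 mm. The lip is a wall across the cradle, 8 mm thick (x 60 to 68 mm), 50 mm wide, flat on top. Seated, the barrel's stud end bears on its inner face, the stud passing over the top (stud's underside 1 mm above it).
- plate (a joint): Travel of the sprung plate (m): 0 free, grows as pushed to the charger's -x, stop at 0.018. Steel disc 40 mm diameter on a coil spring, centre z = 42 mm, face at charger x = -54 mm when free. 2 N at first plus 0.5 N per mm; springs back. A tilted battery must push it in about 10 mm for its stud end to clear the lip; seated, it stays pushed in 6 mm.
- bowl: Steel mixing bowl 140 mm across, 65 mm high, a bystander; origin under its middle.
- jar: Glass jar 68 mm diameter, 110 mm high, a bystander; origin under its middle.
- tub: White open food tub 110 x 150 x 70 mm, a bystander; origin under its middle.
There are look-alikes about, which are no part of the job. Of the things like the part that bears battery_center, leave any that is red; of the rest the smaller one is meant.

How it is judged:
By the outcome, as a careful person would: the job done as asked, in the order asked, and still so for the second after the job is handed in, with the robot touching nothing.
It also fails if it takes over 51 s, if anything falls off the work surface, if the arm or the gripper's body presses on something with over 40 N, if the wrist force passes 120 N, or if a joint passes its speed limit or range.

## Robot

A 6-joint arm with a two-finger parallel gripper is mounted at the origin on the work surface. World frame = base frame: x ahead of the robot, y to its left, z up, the work surface at z = 0. Lengths are in mm, angles in degrees, forces in N, time in s.
With the tool pointing down it reaches from about 375 to 925 mm from the base axis. Payload 5.7 kg.
Tool frame: the origin (TCP) lies at the very end of the fingers, on their centre line; the grasp point (between the pads) lies 19 mm behind it; z points along the fingers, y is the direction in which the jaws open and shut (so a half turn about z gives the same grasp; the last joint's range is limited). The gripper opens to 88 mm and grips with 3 to 60 N. Pads are 20 mm wide; open, the fingers measure 115 mm over their backs; the gripper's body (75 mm by 178 mm) begins 61 mm behind the grasp point.
Start: joints at [69.379, 20.558, 86.54, -0, 72.909, -6.595], TCP at [145.411, 582.08, 222.623] pointing down, gripper open.
Joint ranges: [-170.27, 170.27], [-57.76, 135], [12.27, 136.19], [-55.21, 235.2], [11.17, 155.16], [-170.74, 170.74]. Speed limits (degrees/s): [136.94, 136.94, 180, 180, 180, 180].

## Interface

Orientations are given as [roll, pitch, yaw] about the fixed x, y, z axes, in that order (R = Rz(yaw) Ry(pitch) Rx(roll)).
In Python, from plant import read_state, imaging, manip gives the robot as it stands.
- The arm moves only by the shell command python3 -m crank 'ROWS' [FORCE]. ROWS is JSON, a list that holds one entry, the list of rows, each a list of 7 numbers: the shift along the world's x, y, z in m, then the turn, a rotation vector about the world's x, y, z in degrees, then the closure in counts, from 0 (fully open) to 255 (shut). A call has exactly 5 rows; each row shifts and turns the commanded pose from where the row before left it; what a row does not reach is not made up. A row lasts 1/12 s, in which the tool goes at most 41.7 mm and 7.16 degrees, less where a joint would pass 70% of its speed; a pose out of reach is approached as far as the arm can. A call is refused whole if a number of a shift passes 0.0417 or a number of a turn 7.16, either way. A call with a gripper value outside its range is refused whole. The fingers move at their own pace and stop on an object; FORCE is the grip in N (left out, the last holds). Time passes only in rows, so rows that do not move let the fingers close, or fill a call up. It gives the time, the measured TCP pose, the force and the opening at its end, in the units of the state.
- read_state(): the state, without advancing time (a new reading comes with each control period).
- imaging.capture(name): name is "side" or "top"; returns a dict with "image" (420x560x3 uint8, red, green, blue), "intrinsics" (3x3 intrinsics, pixels), "origin" and "orientation" of the camera in the world. Camera axes: x right, y down, z forward; pixel columns grow to the right and rows downward; lengths in mm; the calibration is good to about 2 mm. A picture is of the moment at which its call begins. There is no depth.
- manip.finish_job(): hands the job in, once; it reports no verdict.
The state is a dict: "t": time; "joint_positions": joint angles; "dq": joint speeds; "tau": joint torques, N m; "eef_pos": TCP position; "orientation": TCP orientation; "contact_force": force on the tool from outside, world axes, zero at the start; "ft_torque": the same for the moment, N m; "opening": opening from 0.0 (shut) to 1.0 (fully open).
Only numpy, scipy, OpenCV 4.12 (cv2) and the standard library are available. Lean on these libraries where they do the work, as an engineer would, in place of code of your own. Each camera call takes 0.05 s, during which the arm holds its last target.

## Working session

There is one attempt and no reset: what is moved stays moved. The work goes in short steps, Python scripts to look and compute and a shell command to move; the robot and the scene stay as the last step left them, time stands still between calls to the robot, and variables do not carry over. Pictures are saved under pics/ and viewed, and the job is handed in when it is done.

```bash
ls; mkdir -p pics; python3 - <<'E'
from plant import read_state, imaging, manip
import cv2,numpy as np
print(read_state())
for n in("side","top"):
    c=imaging.capture(n); cv2.imwrite(f"pics/{n}0.png",c["image"][:,:,::-1]); print(n,c["intrinsics"],c["origin"],c["orientation"])
    np.savez(f"{n}0.npz",**c)
E
```

```text
pics
{'t': 0.0, 'joint_positions': array([ 6.93785153e+01,  2.05976519e+01,  8.65973926e+01,  1.92264075e-04,
        7.29091969e+01, -6.59176927e+00]), 'dq': array([-0.00037352,  0.02110527, -0.02268007,  0.04563264,  0.00112561,
        0.02744549]), 'tau': array([-3.11065764e-03, -5.15368366e+01, -2.70729375e+01,  6.70753559e-02,
        3.48586519e-02, -1.17101777e-04]), 'eef_pos': array([145.18914461, 581.46516004, 221.82313755]), 'orientation': array([-1.79896469e+02, -1.21487905e-02,  1.65970217e+02]), 'contact_force': array([ 0.10872495,  0.38854963, -1.37709671]), 'ft_torque': array([ 0.02639049,  0.02486131, -0.02112303]), 'opening': 0.9996616740181143}
side [[417.6747801    0.         273.14072859]
 [  0.         417.6747801  211.74479485]
 [  0.           0.           1.        ]] [ 387.38931763 -667.14453526  487.74558029] [-121.81574484    0.26316313  -13.33198279]
top [[391.76086154   0.         277.62238435]
 [  0.         391.76086154 207.64380742]
 [  0.           0.           1.        ]] [425.37301154  11.12146036 775.44439409] [-170.52387227    2.54749608  -91.24188812]
```

View pics/side0.png

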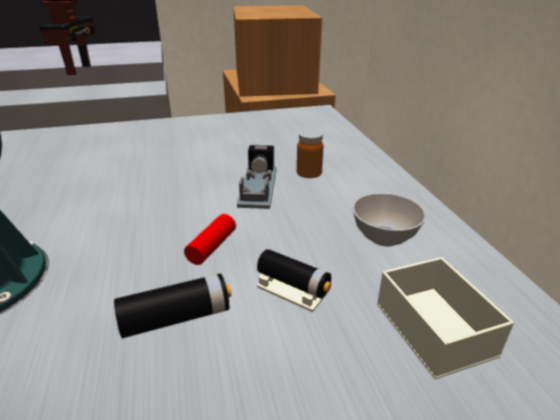

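View pics/top0.png

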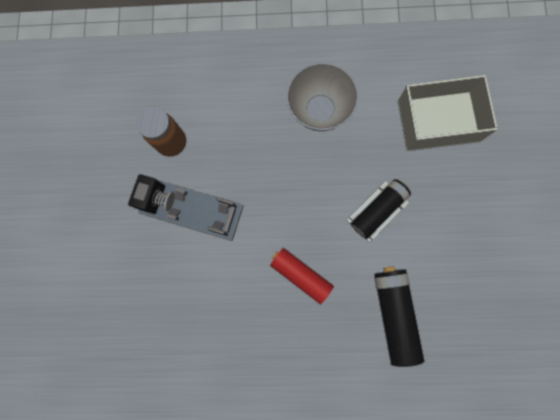

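The side view shows the small black battery in its rest at about (293,275), stud at (326,287). The charger is at (258,180). In the top view the battery is at (380,210) and the charger runs from its housing at (147,193) to its lip at (228,217). Next I'll zoom in on both.

```bash
cat > h.py <<'E'
import numpy as np,cv2
from scipy.spatial.transform import Rotation as R
def load(n):
    return dict(np.load(n+".npz"))
def ray(c,u,v):
    r=R.from_euler('xyz',c["orientation"],degrees=True).as_matrix()
    d=r@np.linalg.inv(c["intrinsics"])@np.array([u,v,1.]); return np.array(c["origin"]),d
def onz(c,u,v,z):
    o,d=ray(c,u,v); return o+d*(z-o[2])/d[2]
def proj(c,p):
    r=R.from_euler('xyz',c["orientation"],degrees=True).as_matrix()
    q=c["intrinsics"]@(r.T@(np.array(p)-c["origin"])); return q[:2]/q[2]
def crop(c,x0,y0,x1,y1,k,name):
    im=c["image"][y0:y1,x0:x1,::-1]
    cv2.imwrite("pics/"+name,cv2.resize(im,None,fx=k,fy=k,interpolation=cv2.INTER_CUBIC))
E
python3 - <<'E'
from h import *
t=load("top0");s=load("side0")
crop(t,120,165,250,250,6,"tc.png")
crop(t,335,165,425,255,6,"tb.png")
crop(s,230,135,330,215,6,"sc.png")
crop(s,240,235,350,315,6,"sb.png")
E
```

```text
(no output)
```

View pics/tc.png

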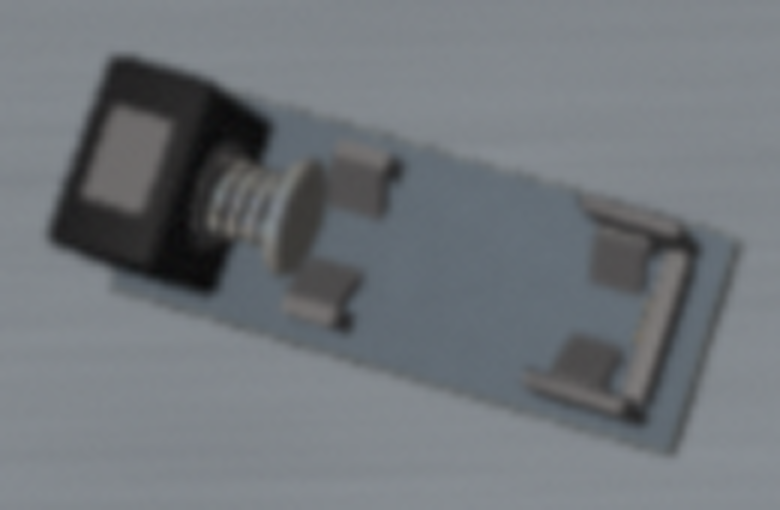

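View pics/tb.png

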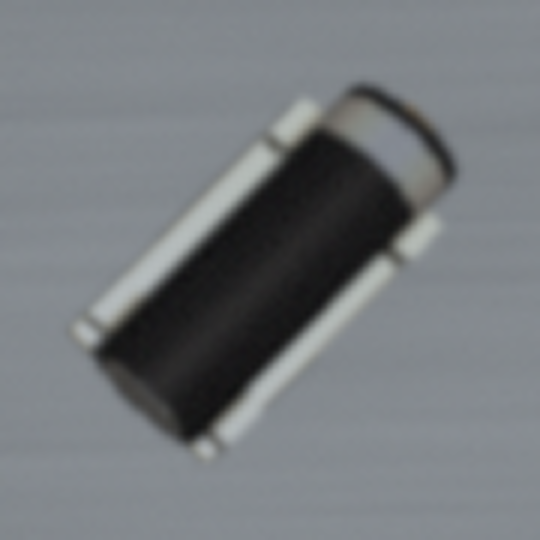

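View pics/sc.png

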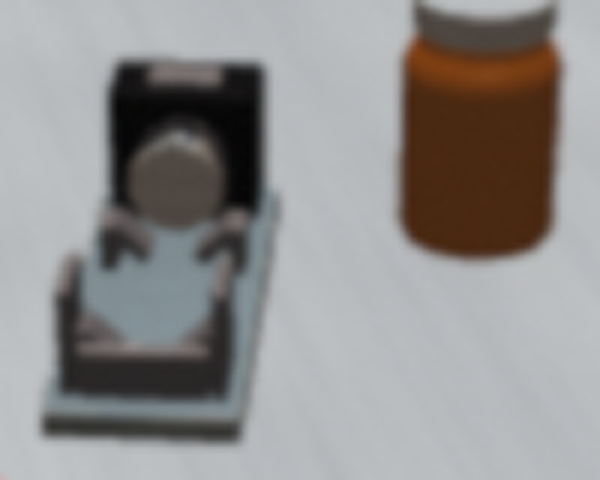

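View pics/sb.png

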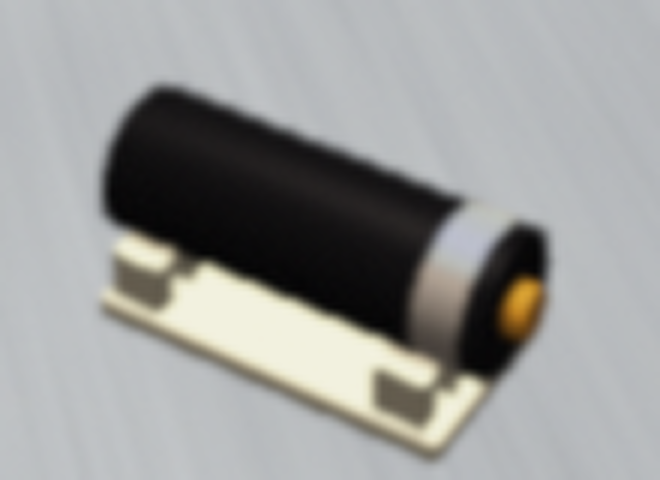

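```bash
cat > fit.py <<'E'
from h import *
from scipy.optimize import least_squares
t=load("top0");s=load("side0")
def px(x0,y0,U,V): return ((U+.5)/6-.5+x0,(V+.5)/6-.5+y0)
def T(p,q):
    a=np.radians(p[2]);c,S=np.cos(a),np.sin(a)
    return np.array([p[0]+c*q[0]-S*q[1],p[1]+S*q[0]+c*q[1],q[2]])
tc=[((740,243),(78,38,12)),((675,452),(78,-38,12)),((115,55),(-121,32,72)),((50,240),(-121,-32,72)),((210,82),(-83,32,72))]
sc=[((46,412),(78,-38,12)),((241,425),(78,38,12)),((113,90),(-83,-32,72)),((262,95),(-83,32,72)),((120,62),(-121,-32,72)),((262,67),(-121,32,72))]
def run(A,p0,extra=lambda p:[]):
    f=lambda p:np.concatenate([np.array([proj(c,T(p,q))-px(*o,*U) for c,o,U,q in A]).ravel(),extra(p)])
    r=least_squares(f,p0);print(r.x.round(2));print(r.fun.round(2));return r.x
At=[(t,(120,165),U,q) for U,q in tc];As=[(s,(230,135),U,q) for U,q in sc]
p0=[500,250,-100]
g=onz(t,185,207,12);print(g)
p0=[g[0],g[1],-105]
run(At,p0);run(As,p0);C=run(At+As,p0)
g=onz(t,380,210,36)
p0=[g[0],g[1],-45]
B=[(s,(240,235),(434,448),(55,-31,8)),(s,(240,235),(105,295),(-55,-31,8)),(s,(240,235),(535,303),(66,0,36))]
tan=[(t,px(335,165,U,V)) for U,V in ((318,130),(100,352),(205,435),(405,225))]+[(s,px(240,235,U,V)) for U,V in ((180,87),(460,200))]
def dist(p):
    a=np.radians(p[2]);x=np.array([np.cos(a),np.sin(a),0]);P=np.array([p[0],p[1],36])
    o=[]
    for c,u in tan:
        O,d=ray(c,*u);n=np.cross(x,d);n/=np.linalg.norm(n);o.append((abs((O-P)@n)-22)*.5)
    return o
Bp=run(B,p0,dist)
for f in((60,0,36),(-60,0,36)):print(proj(t,T(Bp,f)))
E
python3 fit.py
```

```text
[560.33286085 227.59927023  12.        ]
[ 550.15  195.88 -107.6 ]
[ 0.59 -1.    0.02  0.89 -0.97 -0.75 -1.63  0.67  2.02  0.09]
[ 550.34  193.88 -107.77]
[-0.76  0.66  0.71 -0.28 -0.91  0.5  -0.01  0.36 -0.16 -0.8   1.14 -0.98]
[ 550.35  195.59 -107.65]
[ 0.74 -1.06  0.14  0.82 -0.79 -0.91 -1.47  0.5   2.19 -0.06 -0.81  0.3
  0.61 -0.68 -1.1   0.23 -0.23  0.07 -0.37 -1.04  0.9  -1.25]
[ 541.12 -151.98  -46.03]
[ 0.71 -0.33 -1.56  0.08  0.02  1.78 -1.36 -1.07 -0.45 -0.65  0.06 -0.59]
[401.22748462 186.91776933]
[358.00662709 231.66313603]
```

```bash
cat > ov.py <<'E'
from fit import *
def draw(c,p,pts,x0,y0,x1,y1,name):
    crop(c,x0,y0,x1,y1,6,name); im=cv2.imread("pics/"+name)
    for q in pts:
        u=(proj(c,T(p,q))-[x0,y0]+.5)*6; cv2.drawMarker(im,(int(u[0]),int(u[1])),(0,255,255),0,12,1)
    cv2.imwrite("pics/"+name,im)
ch=[(60,25,33),(60,-25,33),(68,25,33),(68,-25,33),(-121,32,72),(-83,32,72),(-83,-32,72),(-121,-32,72),(78,38,12),(78,-38,12),(34,26,58),(34,-26,58),(68,26,58),(68,-26,58)]
ch+=[(-54,20*np.cos(a),42+20*np.sin(a)) for a in np.arange(0,6.28,.5)]
ba=[(x,22*np.cos(a),36+22*np.sin(a)) for a in np.arange(0,6.28,.5) for x in(60,-60)]+[(66,0,36)]+[(x,y,8) for x in(55,-55) for y in(31,-31)]
draw(t,C,ch,120,165,250,250,"otc.png");draw(s,C,ch,230,135,330,215,"osc.png")
draw(t,Bp,ba,335,165,425,255,"otb.png");draw(s,Bp,ba,240,235,350,315,"osb.png")
a=[cv2.imread("pics/"+n) for n in("otc.png","osc.png","otb.png","osb.png")]
a=[cv2.resize(x,(400,300)) for x in a] if 0 else a
E
python3 ov.py >/dev/null
```

```text
(no output)
```

View pics/otc.png

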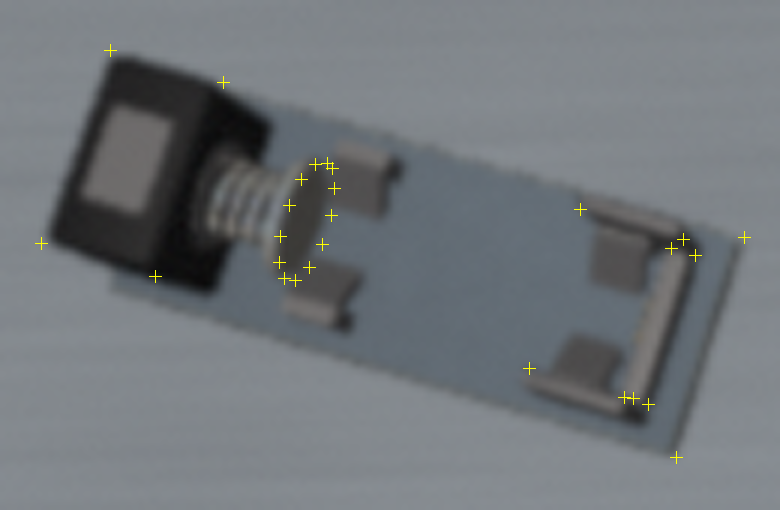

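View pics/osc.png

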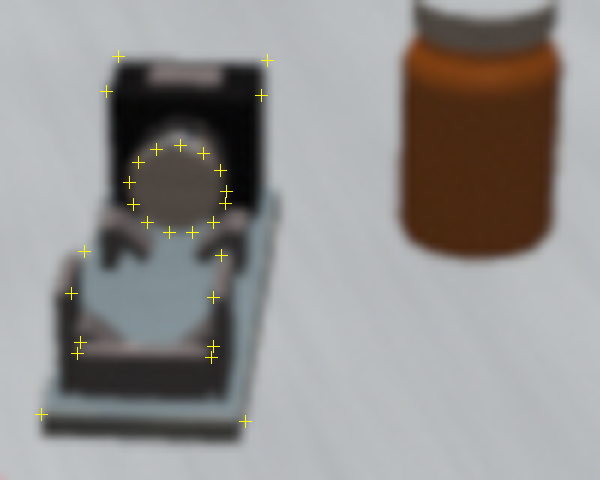

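View pics/otb.png

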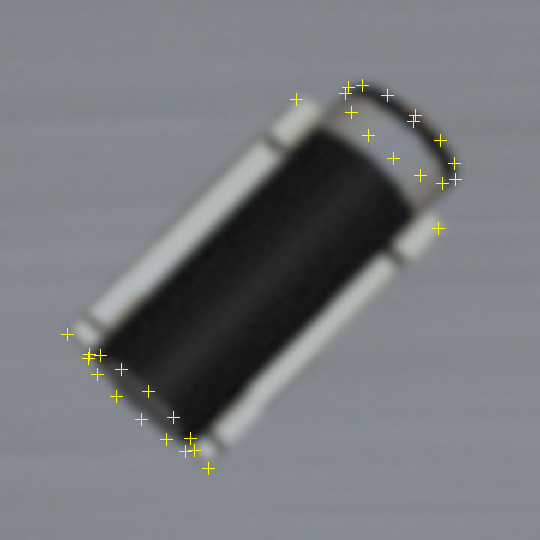

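View pics/osb.png

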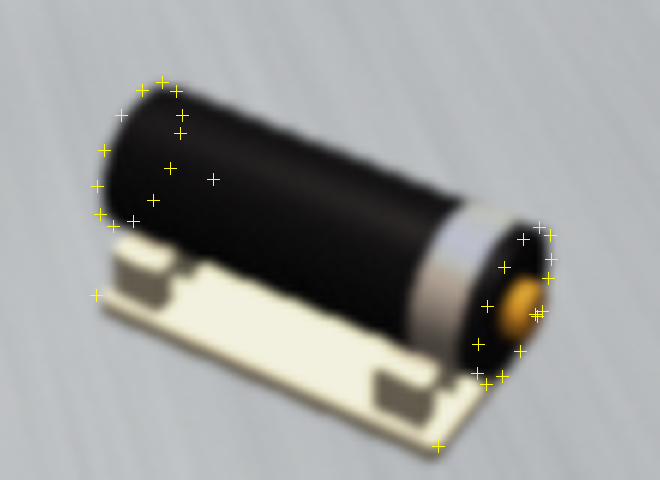

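```bash
python3 - <<'E' 2>&1 | tail -3
from fit import *
j=onz(s,310,172,0)+0; a=np.radians(-107.65)
for j in (onz(s,310,170,0),onz(t,170,142,15)):
    d=j[:2]-C[:2]; print(j.round(), (d@[np.cos(a),np.sin(a)]).round(),(d@[-np.sin(a),np.cos(a)]).round())
E
python3 -m crank '[[[0.03,-0.018,0,0,0,-6.4,0],[0.03,-0.018,0,0,0,-6.4,0],[0.03,-0.018,0,0,0,-6.4,0],[0.03,-0.018,0,0,0,-6.4,0],[0.03,-0.018,0,0,0,-6.4,0]]]' 30
python3 -m crank '[[[0.03,-0.018,0,0,0,0,0],[0.03,-0.018,0,0,0,0,0],[0.03,-0.018,0,0,0,0,0],[0.03,-0.018,0,0,0,0,0],[0.03,-0.018,0,0,0,0,0]]]'
```

```text
[358.00662709 231.66313603]
[709. 279.   0.] -127.0 126.0
[696. 260.  15.] -106.0 119.0
t: 0.52
eef_pos: [296.3, 490.9, 222.3]
orientation: [-179.9, 0.0, 133.7]
contact_force: [0.6, 0.2, 0.1]
opening: 1.0
t: 0.93
eef_pos: [446.4, 400.7, 222.3]
orientation: [-179.9, -0.0, 134.0]
contact_force: [0.3, 0.4, 0.7]
opening: 1.001
```

```bash
python3 -m crank '[[[0.0063,-0.0369,0,0,0,0,0],[0.0063,-0.0369,0,0,0,0,0],[0.0063,-0.0369,0,0,0,0,0],[0.0063,-0.0369,0,0,0,0,0],[0.0063,-0.0369,0,0,0,0,0]]]'
python3 -m crank '[[[0.0063,-0.0369,0,0,0,0,0],[0.0063,-0.0369,0,0,0,0,0],[0.0063,-0.0369,0,0,0,0,0],[0.0063,-0.0369,0,0,0,0,0],[0.0063,-0.0369,0,0,0,0,0]]]'
python3 -m crank '[[[0.0063,-0.0369,0,0,0,0,0],[0.0063,-0.0369,0,0,0,0,0],[0.0063,-0.0369,0,0,0,0,0],[0.0063,-0.0369,0,0,0,0,0],[0.0063,-0.0369,0,0,0,0,0]]]'
python3 -m crank '[[[0,0,-0.025,0,0,0,0],[0,0,-0.025,0,0,0,0],[0,0,-0.025,0,0,0,0],[0,0,-0.025,0,0,0,0],[0,0,-0.01,0,0,0,0]]]'
python3 - <<'E'
from plant import imaging
import cv2
a=[imaging.capture(n)["image"][:,:,::-1] for n in("side","top")]
cv2.imwrite("pics/p1s.png",cv2.resize(a[0][120:330,180:420],None,fx=3,fy=3));cv2.imwrite("pics/p1t.png",cv2.resize(a[1][120:300,280:480],None,fx=3,fy=3))
E
```

```text
t: 1.35
eef_pos: [476.6, 215.8, 222.2]
orientation: [-180.0, -0.0, 134.0]
contact_force: [0.3, -0.3, -0.2]
opening: 1.001
t: 1.77
eef_pos: [508.1, 31.3, 222.4]
orientation: [-180.0, -0.0, 134.0]
contact_force: [0.4, -0.5, -0.4]
opening: 1.003
t: 2.18
eef_pos: [539.6, -153.2, 222.3]
orientation: [-180.0, -0.0, 134.0]
contact_force: [0.9, 0.2, -0.1]
opening: 0.999
t: 2.6
eef_pos: [537.5, -150.7, 109.3]
orientation: [-179.9, -0.3, 133.9]
contact_force: [-0.6, -0.5, 0.0]
opening: 1.001
```

View pics/p1s.png

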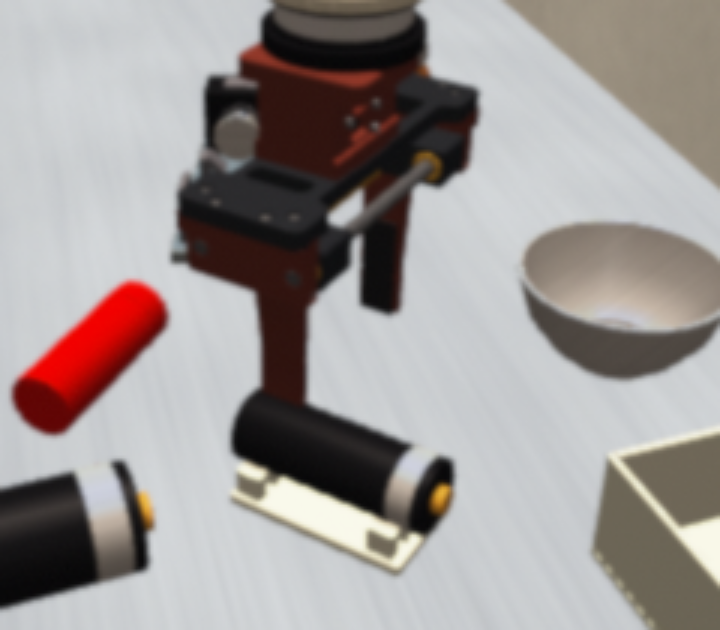

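View pics/p1t.png

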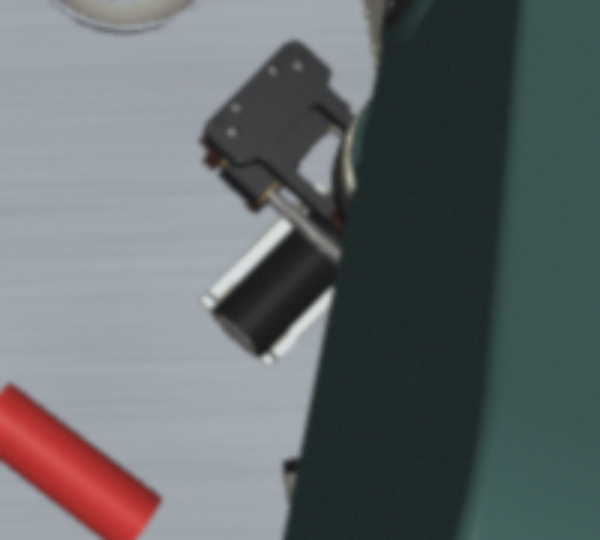

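The jaws straddle the battery as planned: in the side view the near finger is at about (283,350) and the battery at (340,460). I'll descend and grip.

```bash
python3 -m crank '[[[0,0,-0.02,0,0,0,0],[0,0,-0.02,0,0,0,0],[0,0,-0.02,0,0,0,0],[0,0,-0.02,0,0,0,0],[0,0,-0.01,0,0,0,0]]]'
python3 -m crank '[[[0,0,0,0,0,0,0],[0,0,0,0,0,0,60],[0,0,0,0,0,0,100],[0,0,0,0,0,0,140],[0,0,0,0,0,0,180]]]' 40
python3 -m crank '[[[0,0,0,0,0,0,255],[0,0,0,0,0,0,255],[0,0,0,0,0,0,255],[0,0,0,0,0,0,255],[0,0,0,0,0,0,255]]]' 40
```

```text
t: 3.12
eef_pos: [540.2, -151.4, 22.2]
orientation: [-180.0, 0.0, 134.0]
contact_force: [-1.1, 0.5, -1.0]
opening: 1.0
t: 3.53
eef_pos: [540.8, -151.8, 23.8]
orientation: [180.0, 0.1, 134.0]
contact_force: [-0.9, -0.7, -0.3]
opening: 0.738
t: 3.95
eef_pos: [540.6, -151.1, 22.9]
orientation: [179.9, 0.0, 134.0]
contact_force: [3.3, 3.8, 3.0]
opening: 0.496
```

```bash
python3 -m crank '[[[0,0,0.01,0,0,0,255],[0,0,0.025,0,0,0,255],[0,0,0.035,0,0,0,255],[0,0,0.035,0,0,0,255],[0,0,0.03,0,0,0,255]]]' 40
python3 -m crank '[[[0,0.03,0,0,0,-6.2,255],[0,0.034,0,0,0,-6.2,255],[0.002,0.034,0,0,0,-6.2,255],[0.002,0.034,0,0,0,-6.2,255],[0,0.034,0,0,0,-6.2,255]]]'
python3 -m crank '[[[0,0.034,0,0,0,-6.2,255],[0.002,0.034,0,0,0,-6.2,255],[0.001,0.034,0,0,0,-6.2,255],[0,0.034,0,0,0,-6.2,255],[0,0.034,0,0,0,-5.9,255]]]'
python3 -m crank '[[[0,0,-0.015,-2.16,0.69,0,255],[0,0,-0.015,-2.16,0.69,0,255],[0,0,-0.015,-2.16,0.69,0,255],[0,0,0,0,0,0,255],[0,0,0,0,0,0,255]]]'
python3 - <<'E'
from plant import imaging,read_state
import cv2,numpy as np
a=[]
for n in("side","top"):
    c=imaging.capture(n);np.savez(n+"1.npz",**c);a.append(c["image"][:,:,::-1])
cv2.imwrite("pics/p2s.png",cv2.resize(a[0][60:240,170:370],None,fx=4,fy=4)[:600]);cv2.imwrite("pics/p2t.png",cv2.resize(a[1][120:300,90:290],None,fx=4,fy=4)[:600])
s=read_state();print(s["eef_pos"],s["orientation"],s["opening"])
E
```

```text
t: 4.37
eef_pos: [538.9, -151.6, 159.5]
orientation: [-179.9, -0.0, 134.0]
contact_force: [0.5, -0.8, -3.2]
opening: 0.49
t: 4.78
eef_pos: [543.0, 15.5, 157.8]
orientation: [-179.9, 0.0, 102.6]
contact_force: [1.2, 0.3, -3.9]
opening: 0.494
t: 5.2
eef_pos: [545.8, 185.5, 157.6]
orientation: [-179.9, 0.1, 72.0]
contact_force: [0.1, 0.1, -4.4]
opening: 0.493
t: 5.62
eef_pos: [545.6, 184.5, 111.8]
orientation: [-179.8, 6.9, 72.4]
contact_force: [0.3, -0.1, -2.8]
opening: 0.493
[546.97528456 184.16561839 113.27383872] [179.99673658   6.76573806  72.26391525] 0.4950849693644875
```

View pics/p2s.png

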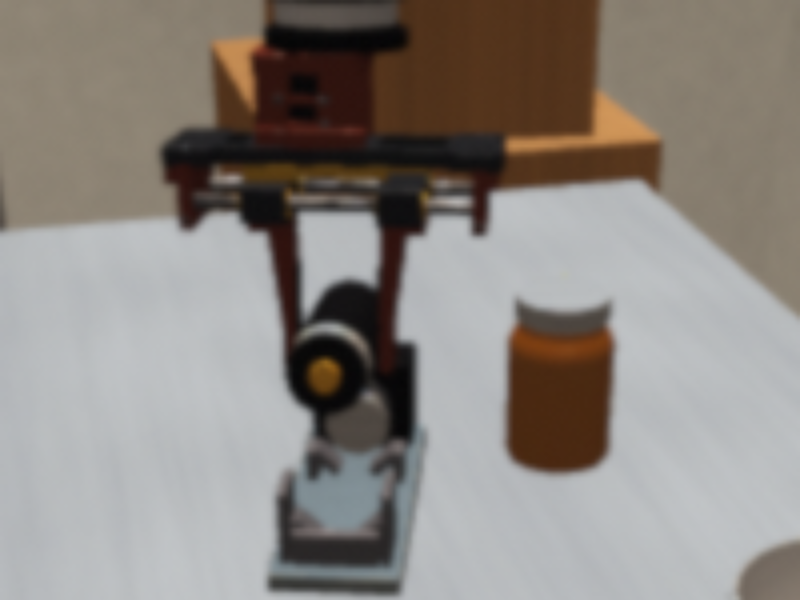

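View pics/p2t.png

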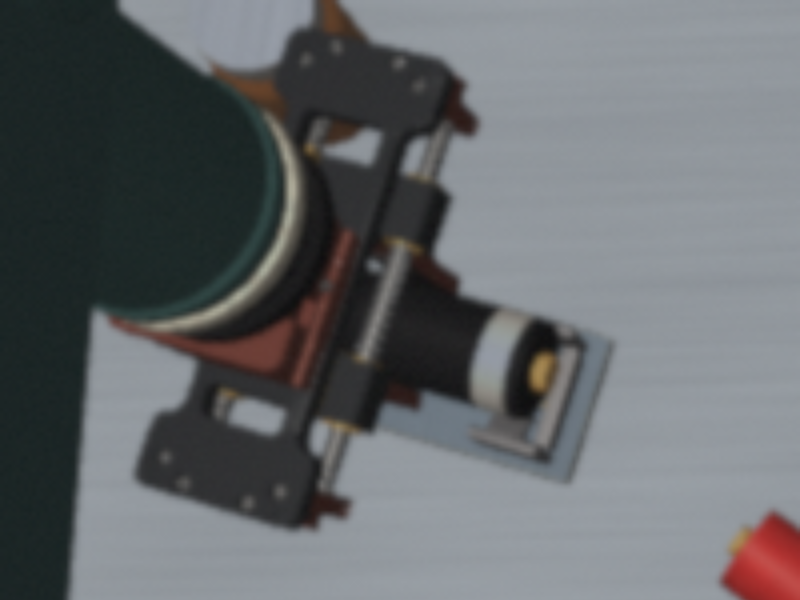

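```bash
python3 - <<'E' 2>&1 | tail -4
from fit import *
o1,d1=ray(s,250.4,153.6);o2,d2=ray(t,225.6,212.6)
A=np.stack([d1,-d2],1);k=np.linalg.lstsq(A,o2-o1,rcond=None)[0]
p=(o1+k[0]*d1+o2+k[1]*d2)/2;print(p,(o1+k[0]*d1)-(o2+k[1]*d2))
a=np.radians(C[2]);e=np.array([np.cos(a),np.sin(a)]);f=np.array([-e[1],e[0]])
print((p[:2]-C[:2])@e,(p[:2]-C[:2])@f)
q=np.array([547,184.2]);print((q-C[:2])@e,(q-C[:2])@f)
E
```

```text
[358.00662709 231.66313603]
[526.10603081 124.67353016 132.78206077] [-2.68677524  0.2982209  -0.37423581]
74.93211710323622 -1.5919540804382457
11.872538867811807 0.26496621166548495
```

```bash
python3 -m crank '[[[0.0013,0.0017,-0.015,0,0,0,255],[0,0,-0.02,0,0,0,255],[0,0,-0.02,0,0,0,255],[0,0,-0.012,0,0,0,255],[0,0,-0.003,0,0,0,255]]]'
cat > look.py <<'E'
import sys
from plant import imaging,read_state
import cv2,numpy as np
k=sys.argv[1];a=[]
for n in("side","top"):
    c=imaging.capture(n);np.savez(n+k+".npz",**c);a.append(c["image"][:,:,::-1])
x=cv2.resize(a[0][125:215,215:325],(396*2,324*2),interpolation=cv2.INTER_CUBIC)[:600];y=cv2.resize(a[1][150:255,110:250],(800,600),interpolation=cv2.INTER_CUBIC)
cv2.imwrite(f"pics/ls{k}.png",x);cv2.imwrite(f"pics/lt{k}.png",y)
s=read_state();print(s["t"],s["eef_pos"],s["orientation"],s["contact_force"],s["opening"])
E
python3 look.py 2
```

```text
t: 6.13
eef_pos: [547.2, 185.2, 41.6]
orientation: [-179.9, 6.9, 72.2]
contact_force: [-0.7, 0.4, -2.9]
opening: 0.495
6.2333 [548.16381274 185.73121316  42.82226455] [-179.96951978    6.81250867   72.23569587] [ 0.09238316 -0.25030422 -3.99283739] 0.4959295463307391
```

View pics/ls2.png

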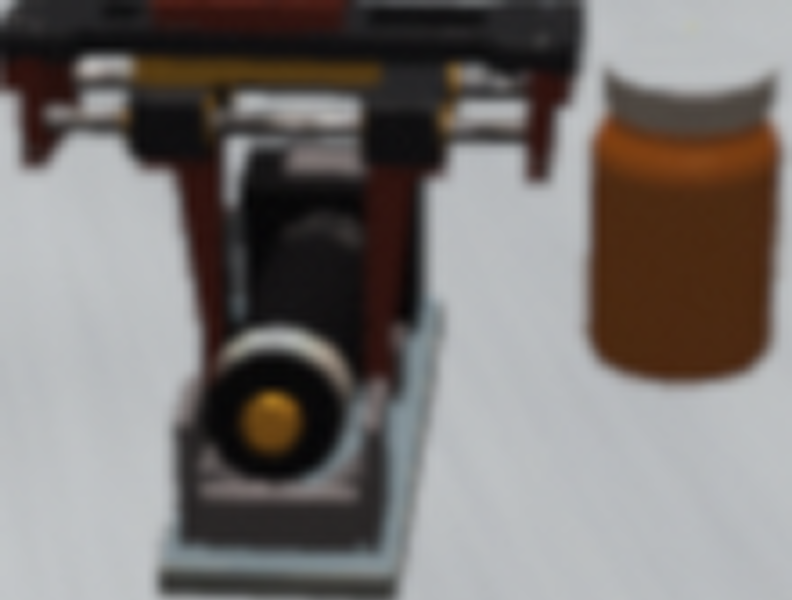

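View pics/lt2.png

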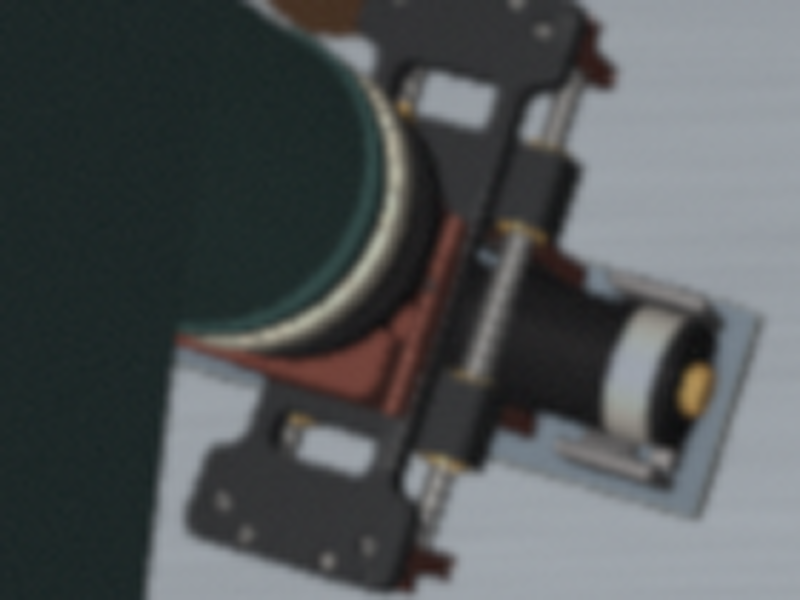

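```bash
cat > tri.py <<'E'
from fit import *
def tri(us,ut):
    o1,d1=ray(s,*us);o2,d2=ray(t,*ut)
    A=np.stack([d1,-d2],1);k=np.linalg.lstsq(A,o2-o1,rcond=None)[0]
    p=(o1+k[0]*d1+o2+k[1]*d2)/2
    print("tri",loc(p),(o1+k[0]*d1)-(o2+k[1]*d2))
    for c,u in((s,us),(t,ut)): print("at z",p[2],loc(onz(c,*u,p[2])))
def loc(p):
    a=np.radians(C[2]);e=np.array([np.cos(a),np.sin(a)]);f=np.array([-e[1],e[0]])
    return np.array([(p[:2]-C[:2])@e,(p[:2]-C[:2])@f,p[2] if len(p)>2 else 0])
def us(U,V):return 215+(U+.5)/7.2-.5,125+(V+.5)/7.2-.5
def ut(U,V):return 110+(U+.5)*140/800-.5,150+(V+.5)*105/600-.5
E
python3 - <<'E' | tail -4
from tri import *
tri(us(271,423),ut(697,388)); print(loc(np.array([548.16,185.73])))
E
```

```text
tri [73.06191365 -0.27568287 61.99288081] [-2.61029739  0.27808797 -0.33532396]
at z 61.992880813422914 [73.63944878 -1.51904645 61.99288081]
at z 61.992880813422914 [72.7654712   1.02524503 61.99288081]
[10.06279697  0.90631967  0.        ]
```

```bash
python3 -m crank '[[[0,0,-0.0025,0,0,0,255],[0,0,-0.0015,0,0,0,255],[0,0,-0.001,0,0,0,255],[0,0,0,0,0,0,255],[0,0,0,0,0,0,255]]]'
python3 -m crank '[[[0,0,-0.001,0,0,0,255],[0,0,0,0,0,0,255],[0,0,0,0,0,0,255],[0,0,0,0,0,0,255],[0,0,0,0,0,0,255]]]'
```

```text
t: 6.65
eef_pos: [548.4, 186.4, 38.0]
orientation: [180.0, 6.8, 72.3]
contact_force: [-0.3, 0.6, -2.7]
opening: 0.493
t: 7.07
eef_pos: [548.3, 186.4, 36.8]
orientation: [180.0, 6.8, 72.3]
contact_force: [0.0, 0.4, -1.2]
opening: 0.491
```

```bash
python3 -m crank '[[[0,0,-0.0008,0,0,0,255],[0,0,0,0,0,0,255],[0,0,0,0,0,0,255],[0,0,0,0,0,0,255],[0,0,0,0,0,0,255]]]'; python3 look.py 3
```

```text
t: 7.48
eef_pos: [548.3, 186.3, 36.6]
orientation: [180.0, 6.8, 72.3]
contact_force: [-1.3, 1.4, 6.3]
opening: 0.492
7.5833 [548.35597738 186.32611176  36.59501513] [179.97981785   6.79311794  72.27071845] [-2.00953139 -0.029258    6.06301624] 0.4954640591538081
```

View pics/ls3.png

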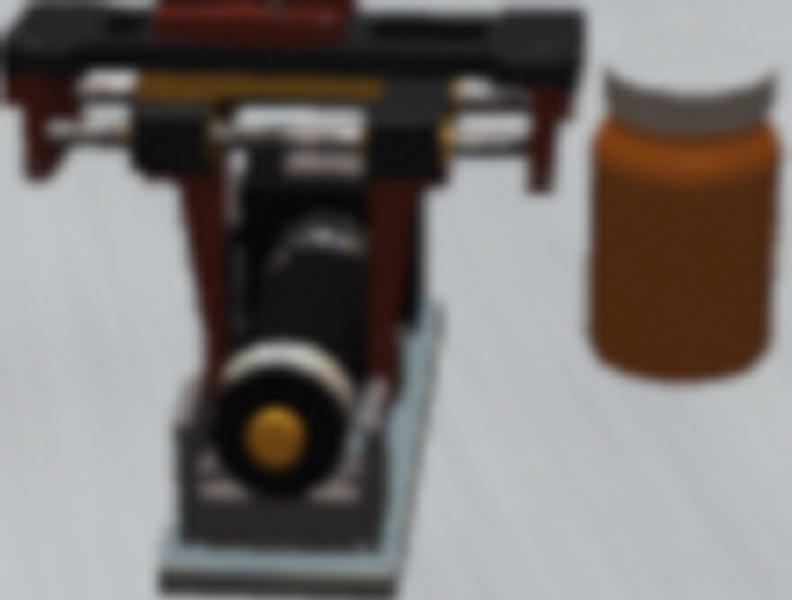

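View pics/lt3.png

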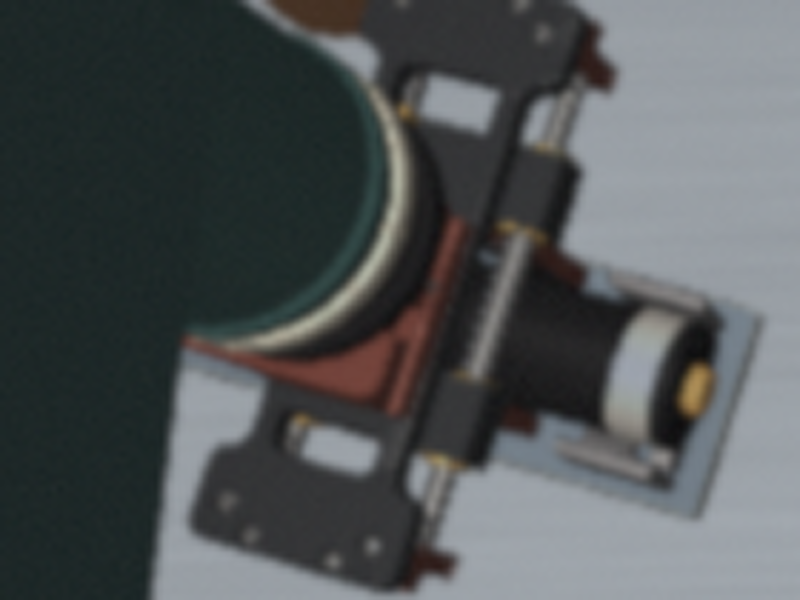

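Force and height both show contact on the saddle and lip. I'll let go.

```bash
python3 -m crank '[[[0,0,0,0,0,0,125],[0,0,0,0,0,0,115],[0,0,0,0,0,0,100],[0,0,0,0,0,0,70],[0,0,0,0,0,0,30]]]'
python3 -m crank '[[[0,0,0,0,0,0,0],[0,0,0,0,0,0,0],[0,0,0,0,0,0,0],[0,0,0,0,0,0,0],[0,0,0,0,0,0,0]]]'; python3 look.py 4
```

```text
t: 8.0
eef_pos: [548.5, 186.3, 35.8]
orientation: [180.0, 6.8, 72.3]
contact_force: [0.3, -0.1, 0.1]
opening: 0.72
t: 8.42
eef_pos: [548.2, 186.3, 35.8]
orientation: [-180.0, 6.8, 72.3]
contact_force: [-0.2, -0.3, -0.0]
opening: 1.0
8.5167 [548.22392748 186.27652877  35.82644246] [-179.99553174    6.80162816   72.27360991] [-0.09632773  0.68718901  0.4302352 ] 0.9976413114460606
```

View pics/ls4.png

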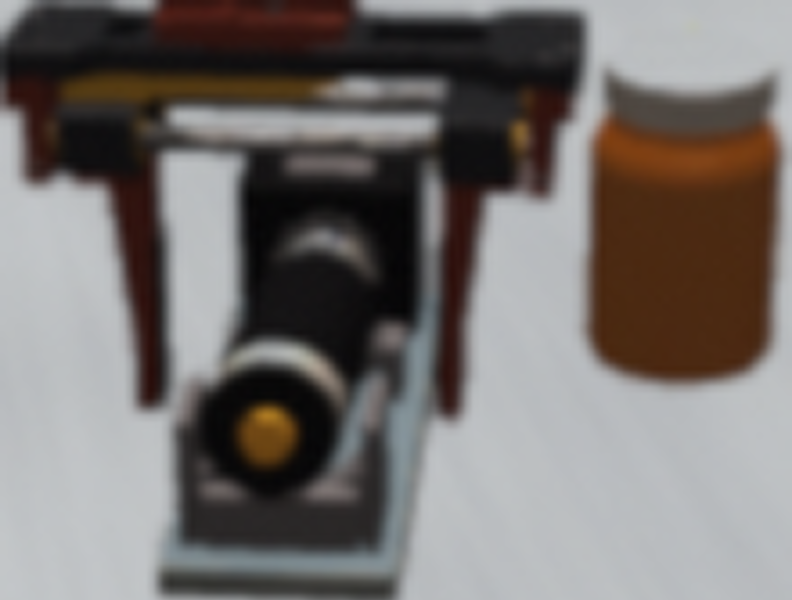

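View pics/lt4.png

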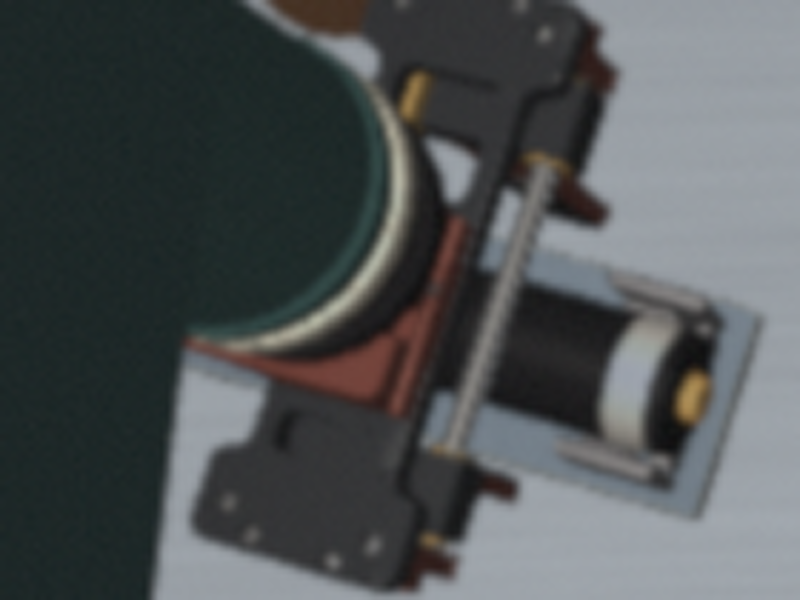

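Released: the stud end sits on the lip with the stud at (267,435) in the side view, resting near the left cheek, and the fingers are clear on both sides. I'll regrip, push against the spring, then level and lower it.

```bash
python3 -m crank '[[[0,0,0,0,0,0,60],[0,0,0,0,0,0,100],[0,0,0,0,0,0,255],[0,0,0,0,0,0,255],[0,0,0,0,0,0,255]]]' 50
python3 -m crank '[[[0,0,0,0,0,0,255],[0,0,0,0,0,0,255],[0,0,0,0,0,0,255],[0,0,0,0,0,0,255],[0,0,0.0005,0,0,0,255]]]' 50
python3 -m crank '[[[0.0008,0.0025,0,0,0,0,255],[0.001,0.0031,0,0,0,0,255],[0.001,0.0031,0,0,0,0,255],[0.001,0.0032,0,0,0,0,255],[0,0,0,0,0,0,255]]]' 50
python3 look.py 5
```

```text
t: 8.93
eef_pos: [548.2, 186.3, 35.8]
orientation: [-180.0, 6.8, 72.3]
contact_force: [0.2, 0.5, 0.6]
opening: 0.662
t: 9.35
eef_pos: [547.1, 186.1, 35.9]
orientation: [-179.9, 6.9, 72.3]
contact_force: [-2.3, 0.3, -2.7]
opening: 0.494
t: 9.77
eef_pos: [551.3, 197.7, 35.8]
orientation: [-179.9, 6.9, 72.3]
contact_force: [-3.4, -4.8, -2.5]
opening: 0.493
9.8667 [551.21619752 197.37268841  35.73218756] [-179.92079447    6.94136234   72.31337244] [-3.74120088 -4.40372196 -2.93484703] 0.4912746445713443
```

View pics/ls5.png

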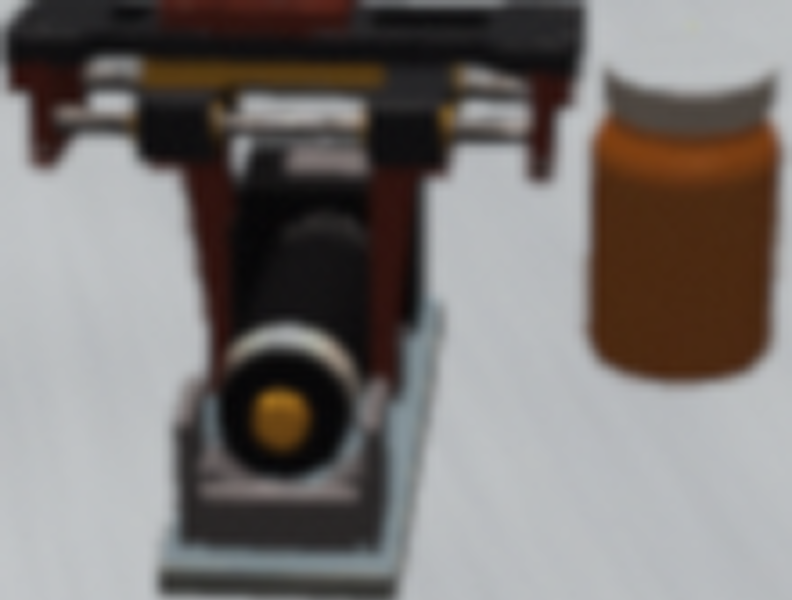

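View pics/lt5.png

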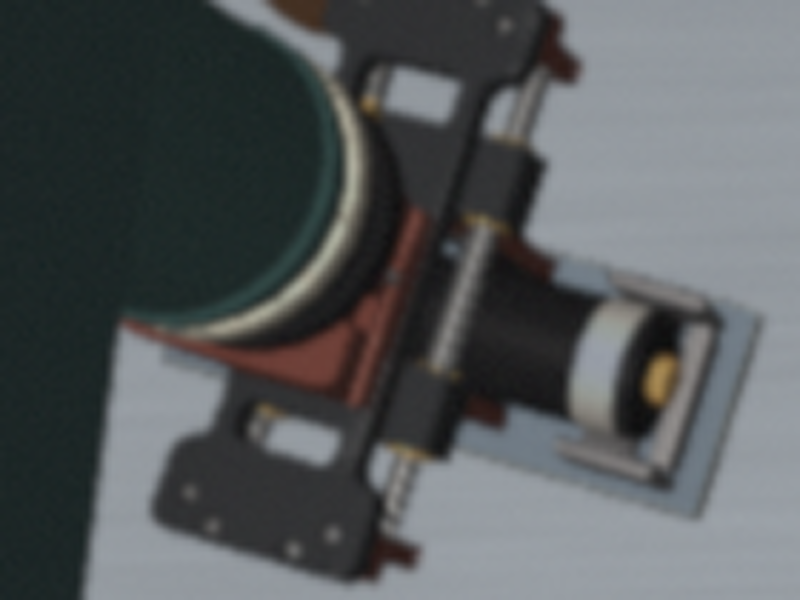

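```bash
python3 - <<'E' | tail -4
from tri import *
tri(us(281,420),ut(661,378)); print(loc(np.array([551.2,197.4])))
E
```

```text
tri [59.34730198  0.57369944 55.72813541] [-1.78035786  0.19406347 -0.23380034]
at z 55.728135412130655 [59.74447211 -0.275126   55.72813541]
at z 55.728135412130655 [59.14469172  1.46187412 55.72813541]
[-1.97953675  0.26390341  0.        ]
```

Stud tip is at charger x≈59.5, so the barrel end is at about 56 and clear of the lip (inner face at 60). The whole lip shows in the top view at (690,390). Now level and lower.

```bash
python3 -m crank '[[[0,0,-0.0015,1.62,-0.515,0,255],[0,0,-0.0015,1.62,-0.515,0,255],[0,0,-0.0015,1.62,-0.515,0,255],[0,0,-0.0015,1.62,-0.515,0,255],[0,0,0,0,0,0,255]]]' 50
python3 look.py 6
```

```text
t: 10.28
eef_pos: [552.3, 199.6, 33.3]
orientation: [180.0, -0.3, 72.2]
contact_force: [-10.0, 4.5, 25.8]
opening: 0.492
10.3833 [552.29495705 199.54600788  33.36393427] [ 1.79972640e+02 -1.41042299e-01  7.22602200e+01] [-10.11719213   3.52046526  26.71233559] 0.4936504631976098
```

View pics/ls6.png

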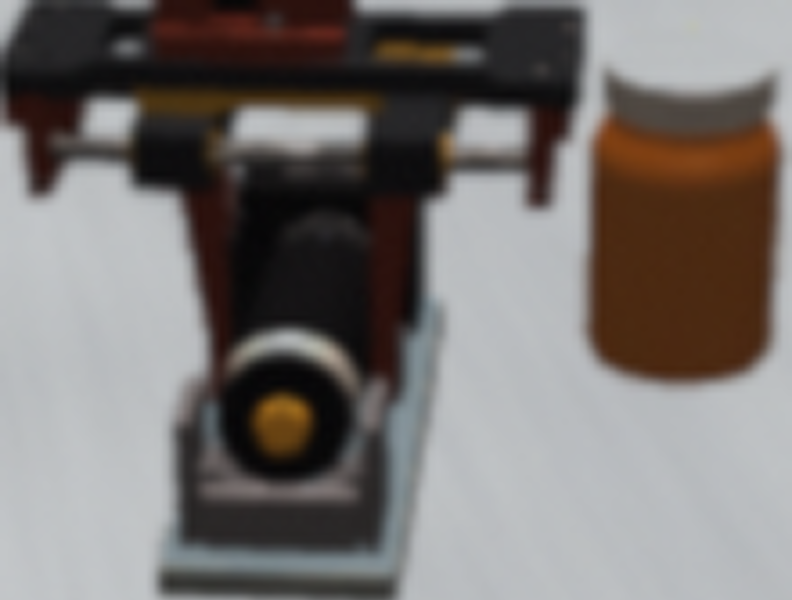

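View pics/lt6.png

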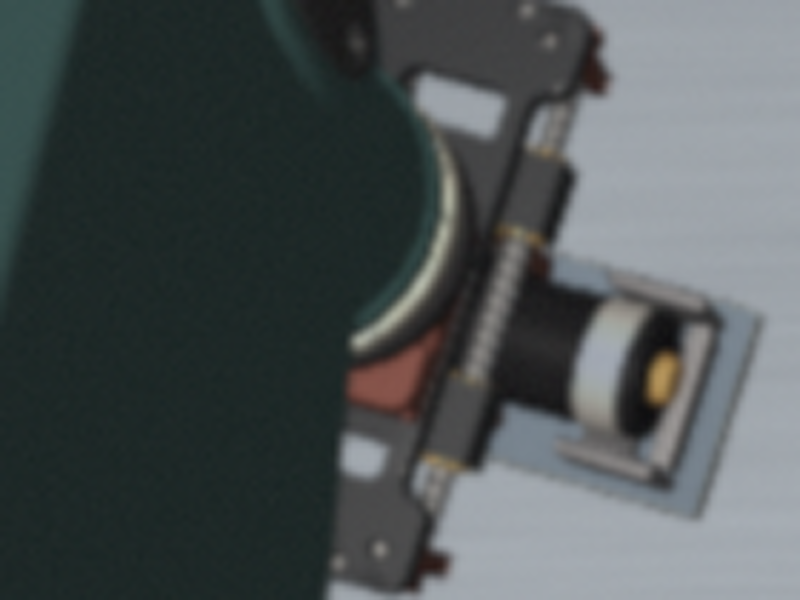

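```bash
python3 - <<'E' | tail -9
from tri import *
tri(us(267,435),ut(693,397))
tri(us(283,425),ut(661,376)); print(loc(np.array([552.3,199.55])))
for n,k in(("side","5"),("side","6"),("top","6")):
    c=load(n+k);x0,y0=(238,165) if n=="side" else (195,180)
    crop(c,x0,y0,x0+48,y0+55,10,f"z{n}{k}.png")
a=[cv2.imread(f"pics/z{n}.png") for n in("side5","side6")]
cv2.imwrite("pics/z56.png",cv2.resize(np.hstack(a),(800,458)))
E
```

```text
[401.22748462 186.91776933]
[358.00662709 231.66313603]
tri [71.55210709 -2.42144582 56.88915883] [-1.44245348  0.15362072 -0.1791539 ]
at z 56.88915882848971 [71.86389913 -3.10923931 56.88915883]
at z 56.88915882848971 [71.3888294  -1.70323301 56.88915883]
tri [58.75505852  1.2250809  53.73761861] [-2.09900597  0.22861256 -0.27760727]
at z 53.737618614635096 [59.22421487  0.22428602 53.73761861]
at z 53.737618614635096 [58.51584796  2.27240251 53.73761861]
[-4.3618816   0.66005112  0.        ]
```

View pics/z56.png

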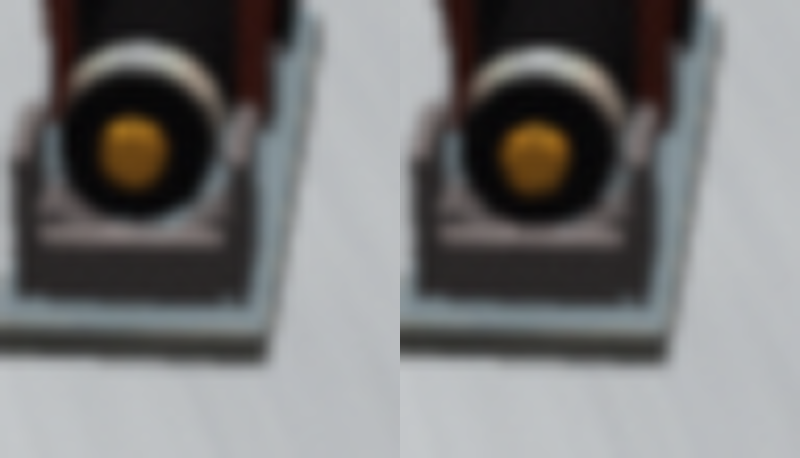

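View pics/ztop6.png

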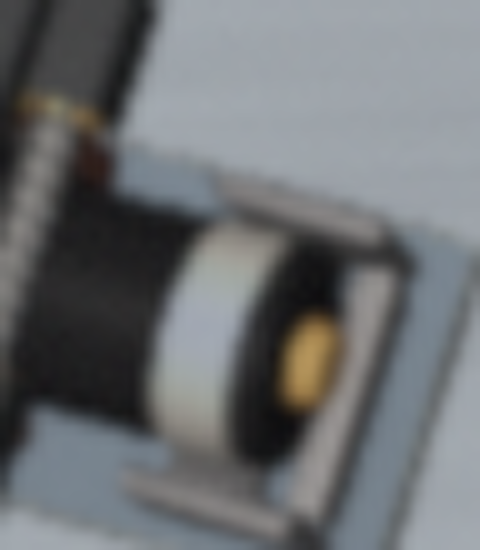

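```bash
python3 - <<'E' | tail -4
from tri import *
from plant import read_state
S=read_state();F=S["contact_force"];M=S["ft_torque"]
a=np.radians(C[2]);Rm=np.array([[np.cos(a),np.sin(a),0],[-np.sin(a),np.cos(a),0],[0,0,1]])
print("F",Rm@F,"M",Rm@M);print(S["tau"])
E
```

```text
[358.00662709 231.66313603]
F [ -0.28635085 -10.70837314  26.71233559] M [-1.9795725  -0.43188819  0.3995294 ]
[ -4.32567671 -42.16140747 -18.37141514  -0.95500041  -3.7563993
   0.27020392]
```

The forces say the stud end is still on the lip. The upward load of 27 N acts about 18 mm to the stud side of the grip. The spring reaction while pushing was only 5.3 N, or about 6.6 mm of plate travel, short of the 10 mm needed. The battery simply pivoted in the pads. I'll unload, push 6–7 mm further and re-check.

```bash
cat > fc.py <<'E'
from plant import read_state
import numpy as np
S=read_state();a=np.radians(-107.65);Rm=np.array([[np.cos(a),np.sin(a),0],[-np.sin(a),np.cos(a),0],[0,0,1]])
p=S["eef_pos"]-np.array([550.35,195.6,0]);print("t",round(S["t"],2),"tcp",(Rm@p).round(1),"F",(Rm@S["contact_force"]).round(1),"M",(Rm@S["ft_torque"]).round(2),"rpy",S["orientation"].round(1))
E
python3 -m crank '[[[0,0,0.0015,0,0,0,255],[0,0,0.002,0,0,0,255],[0,0,0.0015,0,0,0,255],[0,0,0,0,0,0,255],[0,0,0,0,0,0,255]]]' 55; python3 fc.py
python3 -m crank '[[[0.0002,0.0022,0,0,0,0,255],[0.0003,0.0022,0,0,0,0,255],[0.0005,0.0021,0,0,0,0,255],[0,0,0,0,0,0,255],[0,0,0,0,0,0,255]]]' 55;python3 fc.py
python3 look.py 7
```

```text
t: 10.8
eef_pos: [551.9, 197.6, 35.1]
orientation: [-180.0, 0.1, 72.3]
contact_force: [-3.4, -4.1, 0.2]
opening: 0.492
t 10.8 tcp [-2.4  0.9 35.1] F [ 5.  -2.   0.2] M [-0.2  -1.04  0.09] rpy [-1.80e+02  1.00e-01  7.23e+01]
t: 11.22
eef_pos: [553.5, 203.4, 34.6]
orientation: [180.0, 0.1, 72.3]
contact_force: [-0.4, -8.4, -4.6]
opening: 0.491
t 11.22 tcp [-8.4  0.7 34.6] F [ 8.2  2.2 -4.6] M [ 0.34 -1.3  -0.16] rpy [1.80e+02 1.00e-01 7.23e+01]
11.3167 [553.54437079 203.36725552  34.65371595] [1.79977832e+02 9.60712319e-02 7.22623830e+01] [ 0.65599166 -7.99033848 -3.97485776] 0.4890830633810509
```

View pics/ls7.png

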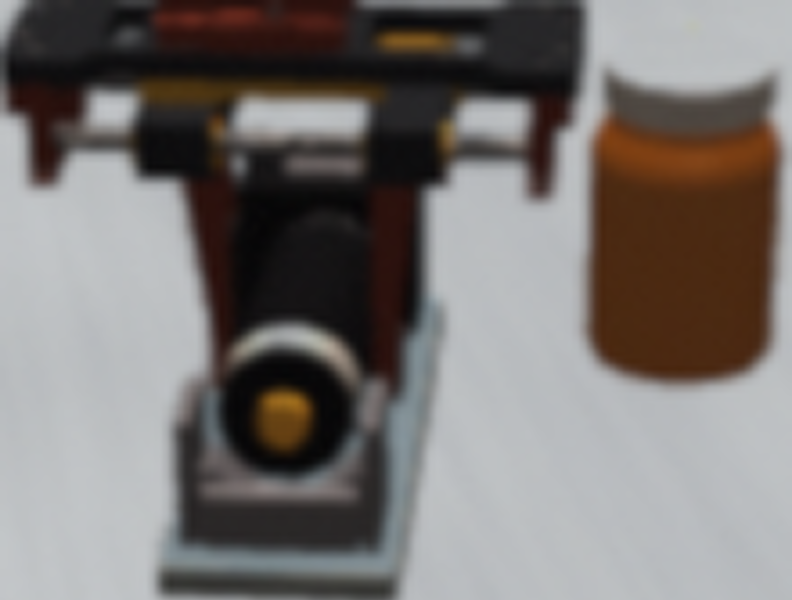

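View pics/lt7.png

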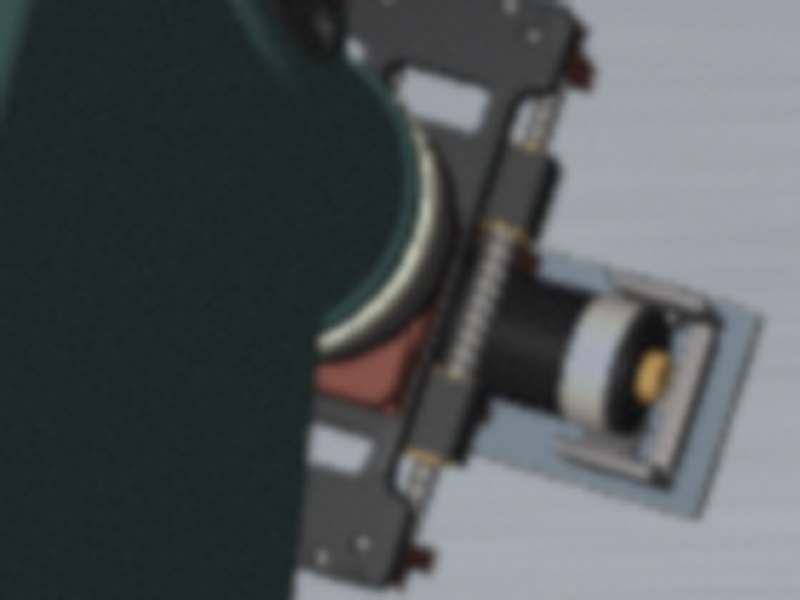

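Spring force is now 8.2 N (about 12 mm) and the lip carries no load. I'll push 2.5 mm more, then rotate the nose down and lower.

```bash

python3 -m crank '[[[0.0008,0.0024,0,0,0,0,255],[0,0,-0.001,1.5,-0.475,0,255],[0,0,-0.0012,1.5,-0.475,0,255],[0,0,-0.0012,1.5,-0.475,0,255],[0,0,-0.0012,1.5,-0.475,0,255]]]' 55;python3 fc.py
python3 -m crank '[[[0,0,0,0,0,0,255],[0,0,0,0,0,0,255],[0,0,0,0,0,0,255],[0,0,0,0,0,0,255],[0,0,0,0,0,0,255]]]' 55;python3 fc.py
python3 look.py 8
```

```text
t: 11.73
eef_pos: [554.0, 205.7, 29.7]
orientation: [-180.0, -6.2, 72.3]
contact_force: [-1.1, -7.4, -4.6]
opening: 0.49
t 11.73 tcp [-10.7   0.4  29.7] F [ 7.4  1.2 -4.6] M [ 0.09 -1.68 -0.12] rpy [-180.    -6.2   72.3]
t: 12.15
eef_pos: [553.8, 205.6, 29.8]
orientation: [-180.0, -6.2, 72.3]
contact_force: [-0.5, -7.5, -5.0]
opening: 0.491
t 12.15 tcp [-10.6   0.3  29.8] F [ 7.3  1.8 -5. ] M [ 0.14 -1.67 -0.18] rpy [-180.    -6.2   72.3]
12.25 [553.8599577  205.65274608  29.80057004] [-179.96845134   -6.17362843   72.26883826] [-0.71683036 -7.38755485 -4.71452647] 0.4905358158510728
```

View pics/ls8.png

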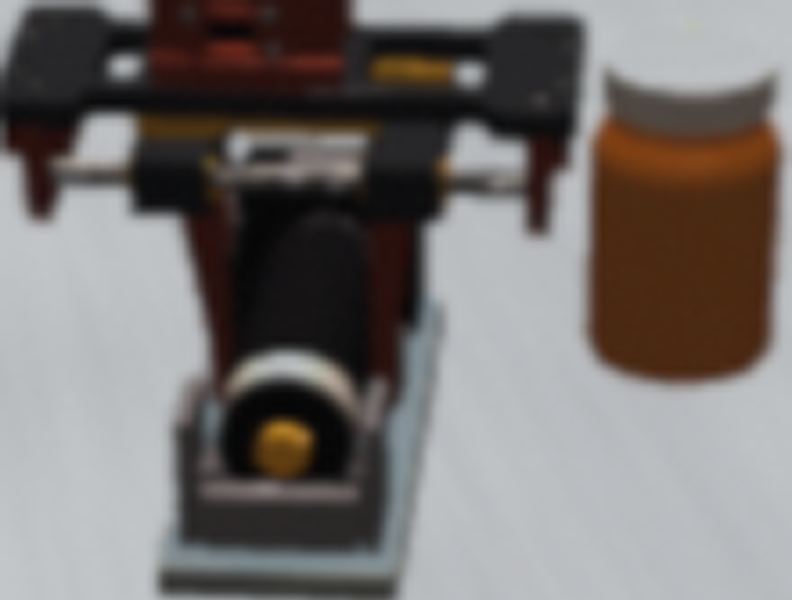

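View pics/lt8.png

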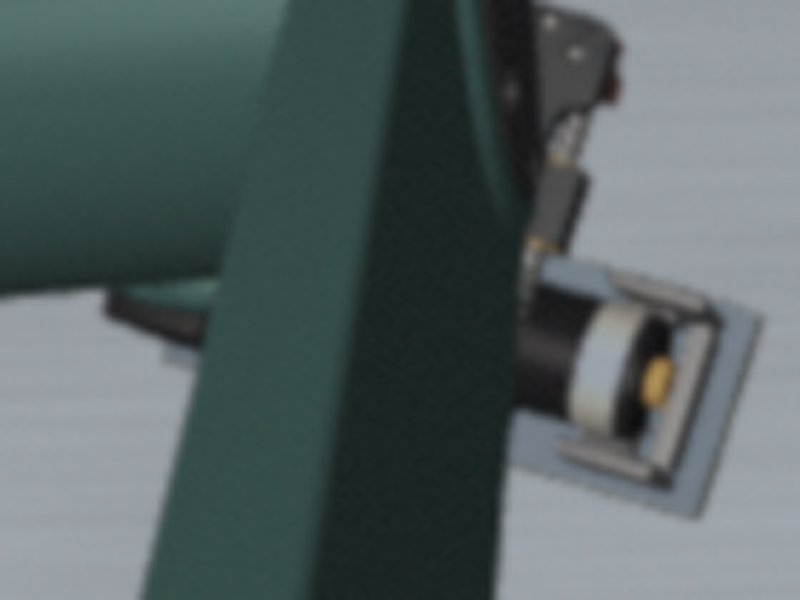

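The stud end is now behind the lip, with the barrel's lower rim hidden by the lip at (280,480) in the side view. I'll lower it to contact.

```bash

python3 -m crank '[[[0,0,-0.0008,0,0,0,255],[0,0,0,0,0,0,255],[0,0,-0.0007,0,0,0,255],[0,0,0,0,0,0,255],[0,0,0,0,0,0,255]]]' 55;python3 fc.py
python3 - <<'E' | tail -4
from tri import *
tri(us(284,447),ut(658,381))
E
```

```text
t: 12.67
eef_pos: [553.8, 205.9, 29.2]
orientation: [-180.0, -6.2, 72.3]
contact_force: [-2.8, -6.9, 3.9]
opening: 0.492
t 12.67 tcp [-10.9   0.2  29.2] F [ 7.4 -0.6  3.9] M [-0.18 -1.74 -0.24] rpy [-180.    -6.2   72.3]
[358.00662709 231.66313603]
tri [56.24519526  0.57789683 44.60606478] [-1.29455535  0.1412377  -0.16805353]
at z 44.60606478105325 [ 5.65287442e+01 -4.01366146e-02  4.46060648e+01]
at z 44.60606478105325 [56.09806547  1.22350683 44.60606478]
```

```bash

python3 -m crank '[[[0,0,-0.0006,0,0,0,255],[-0.0003,-0.0009,0,0,0,0,255],[-0.0003,-0.0009,0,0,0,0,255],[-0.0003,-0.0009,0,0,0,0,255],[0,0,0,0,0,0,255]]]' 55;python3 fc.py
python3 -m crank '[[[-0.0003,-0.0009,0,0,0,0,255],[-0.0003,-0.0009,0,0,0,0,255],[0,0,0,0,0,0,255],[0,0,0,0,0,0,255],[0,0,0,0,0,0,255]]]' 55;python3 fc.py
```

```text
t: 13.08
eef_pos: [553.2, 204.4, 28.8]
orientation: [-180.0, -6.3, 72.2]
contact_force: [-3.2, -2.4, 3.8]
opening: 0.49
t 13.08 tcp [-9.3  0.1 28.8] F [ 3.3 -2.3  3.8] M [-0.41 -0.86 -0.26] rpy [-180.    -6.3   72.2]
t: 13.5
eef_pos: [552.7, 202.8, 28.7]
orientation: [-180.0, -6.3, 72.3]
contact_force: [-1.8, 0.3, 3.8]
opening: 0.494
t 13.5 tcp [-7.5  0.  28.7] F [ 0.2 -1.8  3.8] M [-0.42 -0.45 -0.39] rpy [-180.    -6.3   72.3]
```

```bash

python3 -m crank '[[[0,0,0,0,0,0,125],[0,0,0,0,0,0,118],[0,0,0,0,0,0,100],[0,0,0,0,0,0,60],[0,0,0,0,0,0,0]]]' ;python3 fc.py
python3 -m crank '[[[0,0,0,0,0,0,0],[0,0,0,0,0,0,0],[0,0,0,0,0,0,0],[0,0,0,0,0,0,0],[0,0,0,0,0,0,0]]]'
python3 look.py 9
```

```text
t: 13.92
eef_pos: [552.7, 202.6, 28.7]
orientation: [180.0, -6.3, 72.3]
contact_force: [-0.1, 0.7, 0.4]
opening: 0.718
t 13.92 tcp [-7.4  0.1 28.7] F [-0.7 -0.3  0.4] M [-0.05 -0.19  0.01] rpy [180.   -6.3  72.3]
t: 14.33
eef_pos: [552.3, 202.6, 28.6]
orientation: [-180.0, -6.3, 72.3]
contact_force: [-0.7, -0.0, 0.1]
opening: 0.997
14.4333 [552.33089986 202.58959342  28.63793877] [-179.96985917   -6.29324001   72.27369398] [-0.72889688  0.99353653 -0.32940236] 0.9978019017964607
```

View pics/ls9.png

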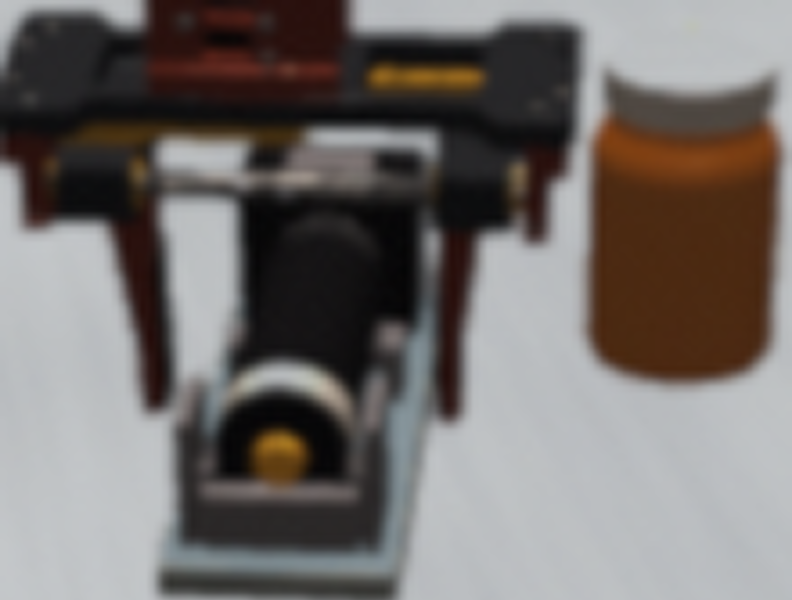

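View pics/lt9.png

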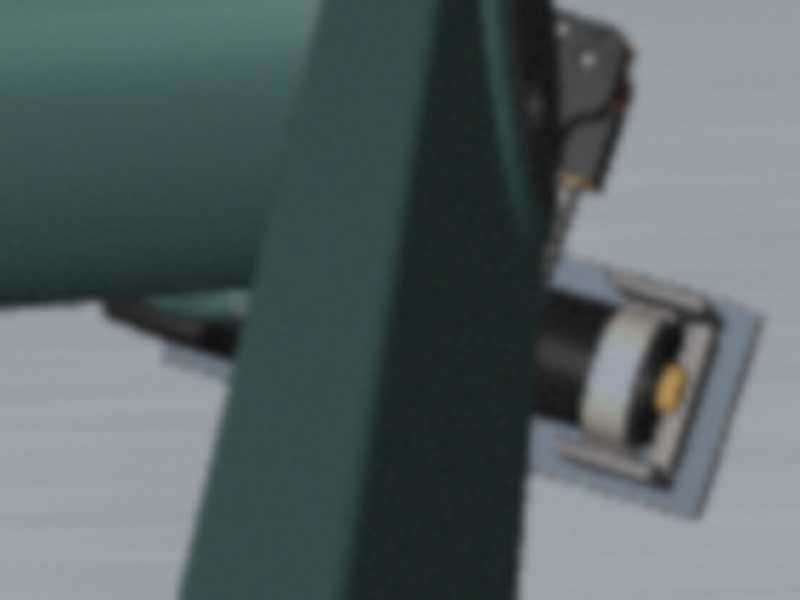

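```bash
python3 - <<'E' | tail -3
from tri import *
tri(us(279,455),ut(671,388))
E
python3 -m crank '[[[0,0,0.01,0,0,0,0],[0,0,0.02,0,0,0,0],[0,0,0.035,0,0,0,0],[0,0,0.035,-1.5,0.475,0,0],[0,0,0.035,-1.5,0.475,0,0]]]'
python3 -m crank '[[[-0.03,-0.04,0.02,-1.5,0.475,0,0],[-0.03,-0.04,0.02,-1.5,0.475,0,0],[-0.03,-0.04,0,0,0,0,0],[-0.03,-0.04,0,0,0,0,0],[-0.03,-0.04,0,0,0,0,0]]]'
python3 -m crank '[[[0,-0.04,0,0,0,0,0],[0,-0.04,0,0,0,0,0],[0,-0.04,0,0,0,0,0],[0,-0.04,0,0,0,0,0],[0,-0.04,0,0,0,0,0]]]'
python3 look.py 10
```

```text
tri [61.08451829 -0.43069997 44.37651424] [-1.28144693  0.13845058 -0.16308757]
at z 44.37651423814248 [61.36187428 -1.04248724 44.37651424]
at z 44.37651423814248 [60.9391292   0.20790765 44.37651424]
t: 14.85
eef_pos: [551.7, 201.8, 165.6]
orientation: [-180.0, -3.0, 72.2]
contact_force: [1.1, 1.0, 0.9]
opening: 0.997
t: 15.27
eef_pos: [429.9, 39.8, 195.7]
orientation: [179.9, -0.0, 72.4]
contact_force: [0.2, -0.7, -1.2]
opening: 0.996
t: 15.68
eef_pos: [430.5, -161.3, 195.6]
orientation: [179.9, 0.0, 72.3]
contact_force: [0.7, 0.1, 0.0]
opening: 1.0
15.7833 [ 431.83949222 -165.13243589  195.79672103] [1.79799147e+02 1.53846010e-01 7.19498765e+01] [-0.67538126 -0.48859984  0.40707859] 1.001307534847319
```

View pics/ls10.png

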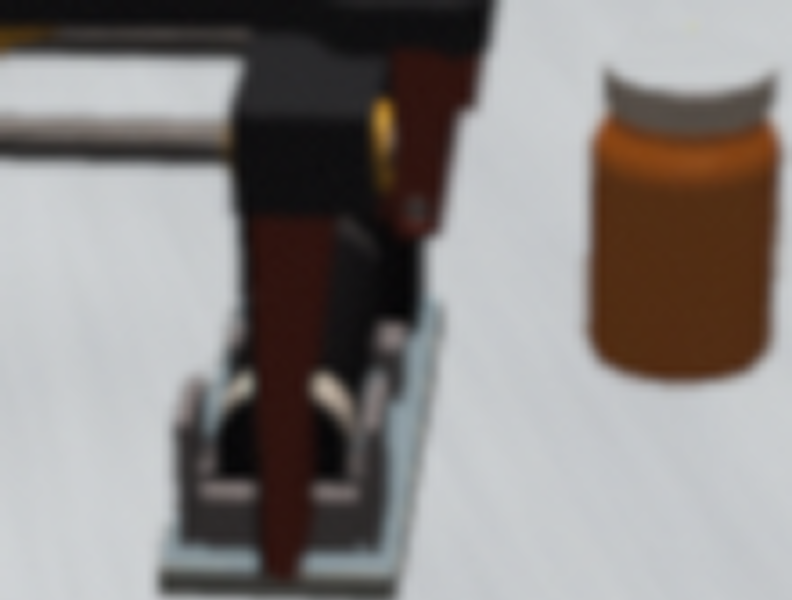

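View pics/lt10.png

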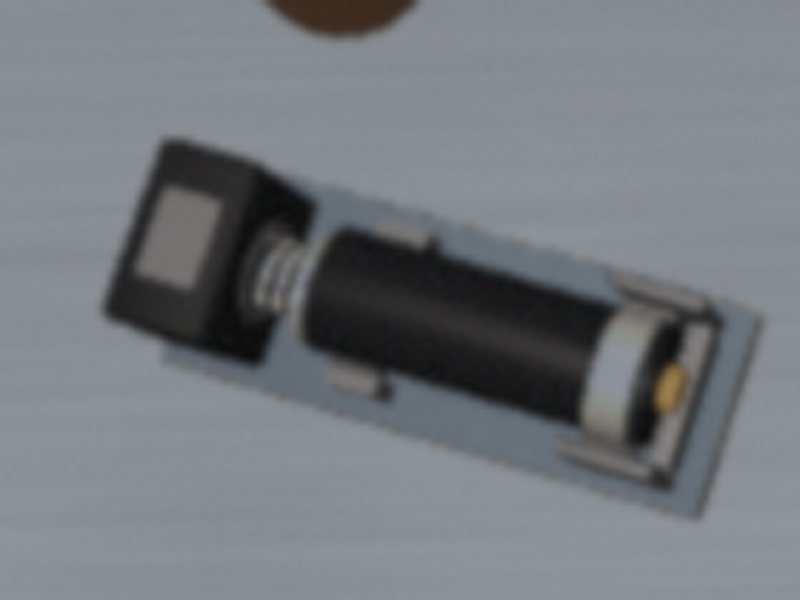

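```bash

python3 -m crank '[[[-0.026,-0.026,0.01,0,0,0,0],[-0.026,-0.026,0.01,0,0,0,0],[-0.026,-0.026,0.01,0,0,0,0],[-0.026,-0.026,0.01,0,0,0,0],[-0.026,-0.026,0.01,0,0,0,0]]]'
python3 look.py 11
python3 - <<'E'|tail -9
from ov import *
t2=load("top11");s2=load("side11")
ba=[(x,22*np.cos(a),42+22*np.sin(a)) for a in np.arange(0,6.28,.4) for x in(60,-60)]+[(66,0,42),(60,25,33),(60,-25,33),(68,25,33),(68,-25,33)]+[(78,38,12),(78,-38,12)]
draw(t2,C,ba,120,165,250,250,"o11t.png");draw(s2,C,ba,230,135,330,215,"o11s.png")
print(proj(s,T(C,(66,0,42))),proj(t,T(C,(66,0,42))))
cv2.imwrite("pics/full11.png",s2["image"][:,:,::-1])
E
```

```text
t: 16.2
eef_pos: [299.7, -289.2, 245.6]
orientation: [180.0, 0.0, 72.3]
contact_force: [0.4, -0.8, 0.3]
opening: 0.999
16.3 [ 298.79526222 -292.74944734  246.65781886] [179.88734485   0.22126322  71.97318252] [ 1.27597466  0.20360237 -0.05946533] 0.9966670931640691
[-0.76  0.66  0.71 -0.28 -0.91  0.5  -0.01  0.36 -0.16 -0.8   1.14 -0.98]
[ 550.35  195.59 -107.65]
[ 0.74 -1.06  0.14  0.82 -0.79 -0.91 -1.47  0.5   2.19 -0.06 -0.81  0.3
  0.61 -0.68 -1.1   0.23 -0.23  0.07 -0.37 -1.04  0.9  -1.25]
[ 541.12 -151.98  -46.03]
[ 0.71 -0.33 -1.56  0.08  0.02  1.78 -1.36 -1.07 -0.45 -0.65  0.06 -0.59]
[401.22748462 186.91776933]
[358.00662709 231.66313603]
[253.57722308 189.72414165] [229.71410154 218.49511329]
```

View pics/o11s.png

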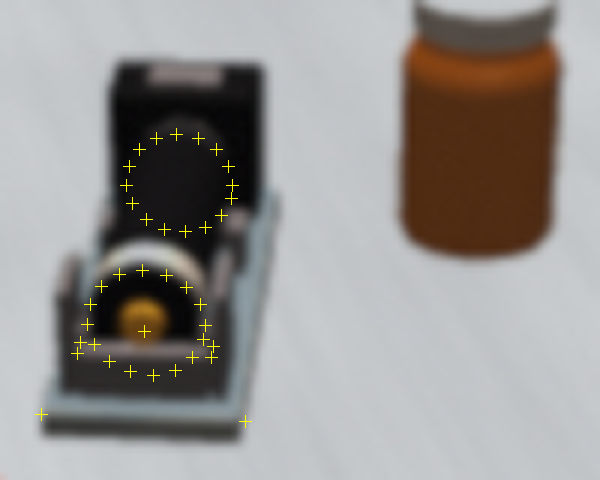

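View pics/o11t.png

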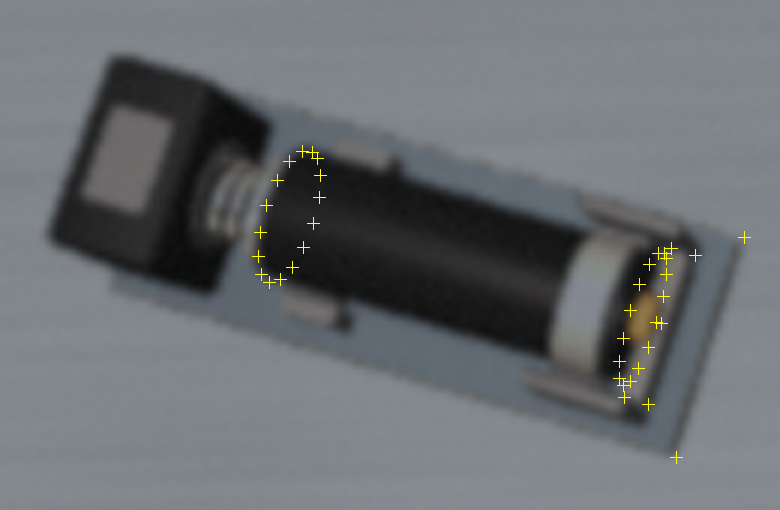

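View pics/full11.png

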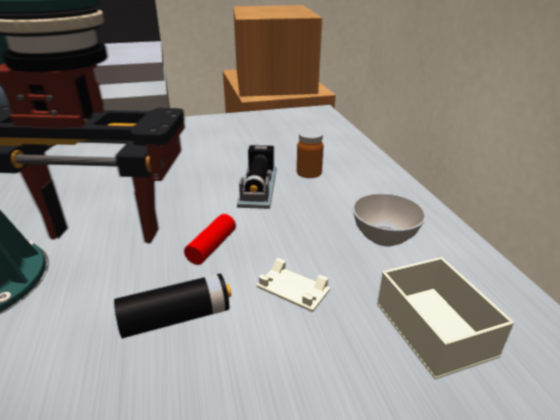

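```bash

python3 - <<'E'
from h import *
s2=load("side11");s0=load("side0")
def g(c): 
    im=c["image"][140:210,235:285,::-1].astype(float)
    return (255*(cv2.resize(im,None,fx=8,fy=8,interpolation=cv2.INTER_CUBIC).clip(0,255)/255)**.45).astype(np.uint8)
cv2.imwrite("pics/g.png",np.hstack([g(s0)[:,:400],g(s2)]))
t2=load("top11");im=t2["image"][170:245,130:245,::-1].astype(float)
cv2.imwrite("pics/gt.png",(255*(cv2.resize(im,None,fx=6.9,fy=6.9,interpolation=cv2.INTER_CUBIC).clip(0,255)/255)**.5).astype(np.uint8))
E
```

```text
(no output)
```

View pics/g.png

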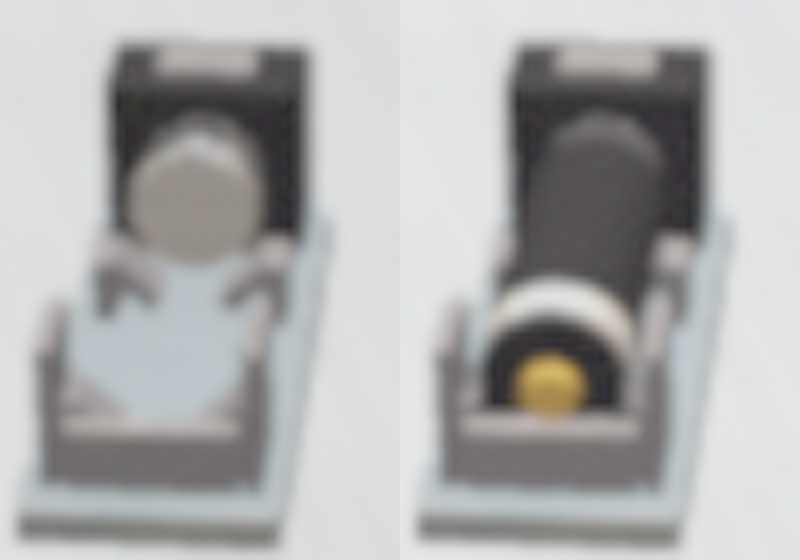

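View pics/gt.png

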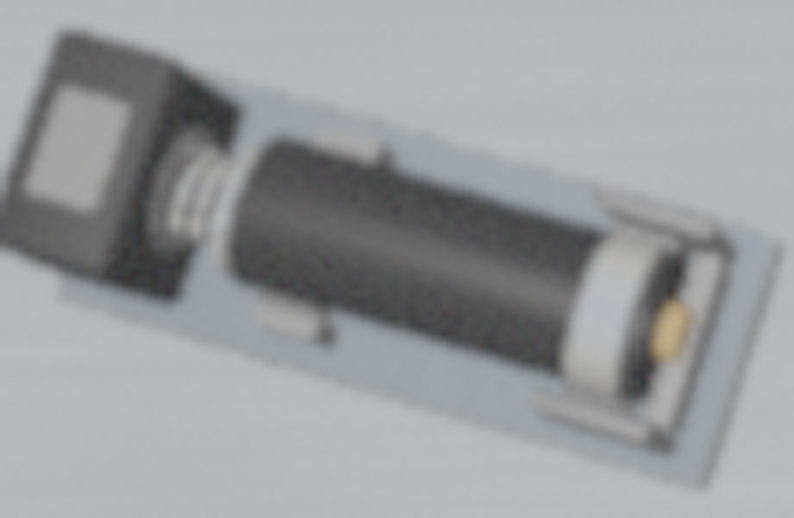

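```bash

python3 - <<'E'|tail -12
from tri import *
f=lambda q:((proj(s,T(C,q))-[235,140]+.5)*8).round(0)
for q in [(60,0,33),(68,0,33),(66,0,34),(66,0,50),(66,0,42),(60,0,64),(-60,0,64),(60,-25,33),(60,25,33),(68,-30,58),(68,30,58)]: print(q,f(q))
E
python3 - <<'E'|tail -12
from tri import *
f=lambda q:((proj(t,T(C,q))-[130,170]+.5)*6.9).round(0)
for q in [(60,0,33),(68,0,33),(66,-8,42),(66,8,42),(66,0,50),(60,0,64),(-60,0,64)]: print(q,f(q))
E
```

```text
[358.00662709 231.66313603]
(60, 0, 33) [156. 420.]
(68, 0, 33) [153. 434.]
(66, 0, 34) [153. 427.]
(66, 0, 50) [152. 376.]
(66, 0, 42) [153. 402.]
(60, 0, 64) [153. 321.]
(-60, 0, 64) [198. 140.]
(60, -25, 33) [ 67. 417.]
(60, 25, 33) [245. 423.]
(68, -30, 58) [ 41. 351.]
(68, 30, 58) [259. 357.]
  0.61 -0.68 -1.1   0.23 -0.23  0.07 -0.37 -1.04  0.9  -1.25]
[ 541.12 -151.98  -46.03]
[ 0.71 -0.33 -1.56  0.08  0.02  1.78 -1.36 -1.07 -0.45 -0.65  0.06 -0.59]
[401.22748462 186.91776933]
[358.00662709 231.66313603]
(60, 0, 33) [676. 337.]
(68, 0, 33) [704. 344.]
(66, -8, 42) [683. 366.]
(66, 8, 42) [700. 310.]
(66, 0, 50) [687. 334.]
(60, 0, 64) [657. 321.]
(-60, 0, 64) [239. 200.]
```

```bash

python3 - <<'E'
from h import *
im=load("side11")["image"].astype(int)
for u in (251,252,253,254,255):
    print(u,[(v,tuple(im[v,u])) for v in range(177,197)] if u==253 else "")
im0=load("side0")["image"].astype(int)
print([(v,tuple(im0[v,253])) for v in range(186,199)])
# sat sum per row over stud cols
w=(im[:,:,0]-im[:,:,2])
print(w[180:196,245:262])
im3=load("side7")["image"].astype(int);w=(im3[:,:,0]-im3[:,:,2]);print(w[174:192,246:264])
E
```

```text
251 
252 
253 [(177, (np.int64(182), np.int64(186), np.int64(188))), (178, (np.int64(133), np.int64(134), np.int64(136))), (179, (np.int64(64), np.int64(63), np.int64(65))), (180, (np.int64(23), np.int64(22), np.int64(23))), (181, (np.int64(9), np.int64(8), np.int64(10))), (182, (np.int64(9), np.int64(8), np.int64(9))), (183, (np.int64(13), np.int64(11), np.int64(9))), (184, (np.int64(52), np.int64(36), np.int64(14))), (185, (np.int64(124), np.int64(87), np.int64(28))), (186, (np.int64(164), np.int64(116), np.int64(35))), (187, (np.int64(142), np.int64(97), np.int64(28))), (188, (np.int64(111), np.int64(72), np.int64(20))), (189, (np.int64(102), np.int64(66), np.int64(20))), (190, (np.int64(101), np.int64(66), np.int64(20))), (191, (np.int64(105), np.int64(71), np.int64(34))), (192, (np.int64(116), np.int64(92), np.int64(70))), (193, (np.int64(118), np.int64(103), np.int64(95))), (194, (np.int64(83), np.int64(76), np.int64(74))), (195, (np.int64(52), np.int64(48), np.int64(48))), (196, (np.int64(46), np.int64(42), np.int64(42)))]
254 
255 
[(186, (np.int64(130), np.int64(145), np.int
[... 2431 characters left out ...]
 38   5   0  -2   0  -1]
 [ -2   0   0   9  35  64  80  84  84  85  85  69  30   3   0  -1   0  -1]
 [ -4  -1  -1   9  30  58  77  81  82  82  77  58  24   3   0  -1  -1  -4]
 [ -6  -1   0   4  22  50  72  80  82  79  66  41  14   1   1  -1  -4  -7]
 [ -5  -2   0   0  11  30  51  66  72  65  45  22   5   0   0  -3  -6 -11]
 [  0   2   1   0   3  11  23  36  43  37  20   7  -1   1  -1  -4  -7  -9]
 [  5   4   2   0   1   2   4   9  12  10   4   1   0  -1  -3  -4  -6  -3]
 [  7   6   4   2   0  -2  -1  -1  -1  -1  -1   0  -3  -6  -6  -4  -2   2]
 [  7   7   7   4   0  -3  -4  -5  -4  -3  -4  -7  -8 -11  -7  -1   4   5]
 [  8   7   7   7   3  -1  -4  -5  -6  -5  -7  -9 -11  -9  -1   4   6   6]]
```

The battery looks seated: behind the lip, plate pushed in about 5–6 mm, stud over the lip. The side view leaves a 1–2 mm doubt about its height. I'll check by touching the barrel top with closed fingertips near the stud end (expected contact at z = 64), which also presses it home.

```bash

python3 -m crank '[[[0.03,0.02,0,0,0,0,255],[0.03,0.02,0,0,0,0,255],[0.03,0.02,0,0,0,0,255],[0.03,0.02,0,0,0,0,255],[0.03,0.02,0,0,0,0,255]]]' 10
python3 -m crank '[[[0.0091,0.0354,0,0,0,0,255],[0.0091,0.0354,0,0,0,0,255],[0.0091,0.0354,0,0,0,0,255],[0.0091,0.0354,0,0,0,0,255],[0.0091,0.0354,0,0,0,0,255]]]'
python3 -m crank '[[[0.0091,0.0354,0,0,0,0,255],[0.0091,0.0354,0,0,0,0,255],[0.0091,0.0354,0,0,0,0,255],[0.0091,0.0354,0,0,0,0,255],[0.0091,0.0354,0,0,0,0,255]]]'
python3 -m crank '[[[0,0,-0.035,0,0,0,255],[0,0,-0.035,0,0,0,255],[0,0,-0.035,0,0,0,255],[0,0,-0.035,0,0,0,255],[0,0,-0.02,0,0,0,255]]]'
python3 -m crank '[[[0,0,0,0,0,0,255],[0,0,0,0,0,0,255],[0,0,0,0,0,0,255],[0,0,0,0,0,0,255],[0,0,0,0,0,0,255]]]'
python3 fc.py
```

```text
t: 16.72
eef_pos: [452.2, -186.4, 244.8]
orientation: [-180.0, -0.0, 72.3]
contact_force: [1.1, -1.2, -0.8]
opening: 0.664
t: 17.13
eef_pos: [495.9, -8.6, 244.6]
orientation: [-179.9, -0.0, 72.3]
contact_force: [0.4, 0.1, 0.5]
opening: 0.281
t: 17.55
eef_pos: [540.7, 168.5, 244.7]
orientation: [-179.9, -0.0, 72.3]
contact_force: [0.2, -0.5, 0.5]
opening: 0.009
t: 17.97
eef_pos: [538.5, 166.3, 81.3]
orientation: [-179.7, 0.1, 72.3]
contact_force: [-0.4, -1.1, 0.0]
opening: 0.007
t: 18.38
eef_pos: [543.3, 165.2, 86.5]
orientation: [179.8, -0.1, 72.3]
contact_force: [-1.3, -0.1, 0.3]
opening: 0.007
t 18.38 tcp [31.1  2.5 86.5] F [ 0.5 -1.2  0.3] M [-0.02 -0.16  0.03] rpy [ 1.798e+02 -1.000e-01  7.230e+01]
```

```bash

python3 -m crank '[[[-0.002,-0.002,-0.005,0,0,0,255],[-0.0019,-0.002,-0.006,0,0,0,255],[0,0,-0.005,0,0,0,255],[0,0,-0.002,0,0,0,255],[0,0,0,0,0,0,255]]]'
python3 fc.py
python3 -m crank '[[[0,0,-0.0015,0,0,0,255],[0,0,0,0,0,0,255],[0,0,-0.001,0,0,0,255],[0,0,0,0,0,0,255],[0,0,0,0,0,0,255]]]'
python3 fc.py
```

```text
t: 18.8
eef_pos: [537.3, 160.4, 65.7]
orientation: [-179.9, 0.0, 72.3]
contact_force: [0.3, 0.7, 1.4]
opening: 0.003
t 18.8 tcp [37.5 -1.8 65.7] F [-0.7  0.   1.4] M [-0.04 -0.09 -0.02] rpy [-179.9    0.    72.3]
t: 19.22
eef_pos: [537.9, 160.8, 64.5]
orientation: [-180.0, -0.0, 72.3]
contact_force: [-1.9, -0.1, 4.3]
opening: 0.005
t 19.22 tcp [36.9 -1.3 64.5] F [ 0.7 -1.7  4.3] M [-0.41 -0.16  0.02] rpy [-180.    -0.    72.3]
```

```bash

python3 -m crank '[[[0,0,-0.0008,0,0,0,255],[0,0,0,0,0,0,255],[0,0,-0.0008,0,0,0,255],[0,0,0,0,0,0,255],[0,0,0,0,0,0,255]]]'
python3 fc.py
python3 -m crank '[[[0,0,-0.0005,0,0,0,255],[0,0,0,0,0,0,255],[0,0,0,0,0,0,255],[0,0,0,0,0,0,255],[0,0,0,0,0,0,255]]]'
python3 fc.py
```

```text
t: 19.63
eef_pos: [537.6, 161.0, 64.1]
orientation: [-180.0, -0.0, 72.3]
contact_force: [-6.0, 0.6, 17.6]
opening: 0.003
t 19.63 tcp [36.8 -1.7 64.1] F [ 1.2 -5.9 17.6] M [-1.12 -0.34  0.06] rpy [-180.    -0.    72.3]
t: 20.05
eef_pos: [537.6, 161.1, 64.0]
orientation: [-180.0, -0.0, 72.3]
contact_force: [-7.3, -0.2, 22.2]
opening: 0.005
t 20.05 tcp [36.8 -1.7 64. ] F [ 2.4 -6.9 22.2] M [-1.28 -0.4  -0.01] rpy [-180.    -0.    72.3]
```

The stud end is home: the barrel top is firm at z = 64.0 under 22 N. Same check near the flat end.

```bash

python3 -m crank '[[[0,0,0.012,0,0,0,255],[0.007,0.021,0.005,0,0,0,255],[0.007,0.021,0,0,0,0,255],[0.007,0.021,0,0,0,0,255],[0,0,0,0,0,0,255]]]'
python3 fc.py
python3 -m crank '[[[0,0,-0.008,0,0,0,255],[0,0,-0.005,0,0,0,255],[0,0,-0.002,0,0,0,255],[0,0,0,0,0,0,255],[0,0,0,0,0,0,255]]]'
python3 fc.py
```

```text
t: 20.47
eef_pos: [561.3, 227.0, 79.5]
orientation: [179.9, -0.2, 72.4]
contact_force: [-0.6, 1.1, 0.3]
opening: 0.007
t 20.47 tcp [-33.3   0.9  79.5] F [-0.8 -0.9  0.3] M [-0.03 -0.08  0.04] rpy [179.9  -0.2  72.4]
t: 20.88
eef_pos: [558.1, 223.2, 64.2]
orientation: [-179.9, -0.0, 72.2]
contact_force: [-2.9, 2.7, 9.3]
opening: 0.001
t 20.88 tcp [-28.7  -1.   64.2] F [-1.7 -3.6  9.3] M [-0.68  0.26 -0.04] rpy [-179.9   -0.    72.2]
```

Both ends read about 64 mm, so the battery is level and home. I'll retreat, take a last look, then hand in.

```bash

python3 -m crank '[[[0,0,0.02,0,0,0,255],[0,0,0.035,0,0,0,255],[0,0,0.035,0,0,0,255],[0,0,0.035,0,0,0,255],[0,0,0.03,0,0,0,255]]]'
python3 -m crank '[[[-0.025,-0.04,0,0,0,0,255],[-0.025,-0.04,0,0,0,0,255],[-0.025,-0.04,0,0,0,0,255],[-0.025,-0.04,0,0,0,0,255],[-0.02,-0.04,0,0,0,0,255]]]'
python3 -m crank '[[[-0.01,-0.04,0,0,0,0,255],[-0.01,-0.04,0,0,0,0,255],[-0.01,-0.04,0,0,0,0,255],[-0.01,-0.04,0,0,0,0,255],[-0.01,-0.04,0,0,0,0,255]]]'
python3 -m crank '[[[-0.01,-0.03,0,0,0,0,255],[-0.01,-0.03,0,0,0,0,255],[-0.01,-0.03,0,0,0,0,255],[0,0,0,0,0,0,255],[0,0,0,0,0,0,255]]]'
python3 look.py 12
python3 - <<'E'
from h import *
a=load("side12")["image"][:,:,::-1];b=load("top12")["image"][:,:,::-1]
cv2.imwrite("pics/fin.png",np.hstack([cv2.resize(a,(400,300)),cv2.resize(b,(400,300))]))
E
```

```text
t: 21.3
eef_pos: [558.4, 222.3, 220.2]
orientation: [-180.0, 0.0, 72.2]
contact_force: [0.5, 0.5, 0.5]
opening: 0.004
t: 21.72
eef_pos: [448.8, 43.3, 217.9]
orientation: [-179.9, 0.1, 72.3]
contact_force: [0.5, -1.3, 0.5]
opening: 0.007
t: 22.13
eef_pos: [399.6, -156.7, 218.2]
orientation: [-179.9, -0.0, 72.2]
contact_force: [1.4, -1.4, 0.0]
opening: 0.008
t: 22.55
eef_pos: [370.3, -246.1, 218.1]
orientation: [-179.9, -0.0, 72.0]
contact_force: [0.2, 0.8, 0.5]
opening: 0.006
22.65 [ 371.02985531 -244.10423035  218.25608581] [-1.79887296e+02 -6.45082940e-02  7.22039885e+01] [-0.55939356 -0.33755373 -0.50080416] 0.005979974542455959
```

View pics/fin.png

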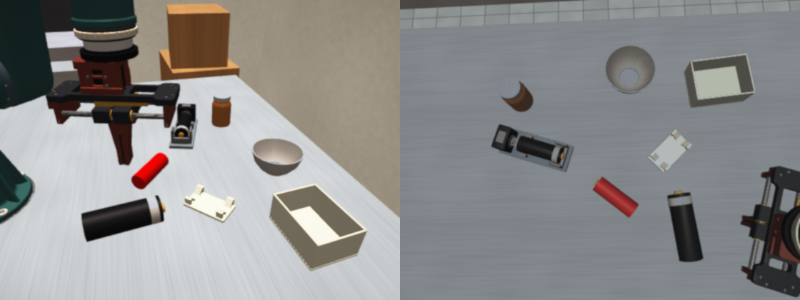

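View pics/lt12.png

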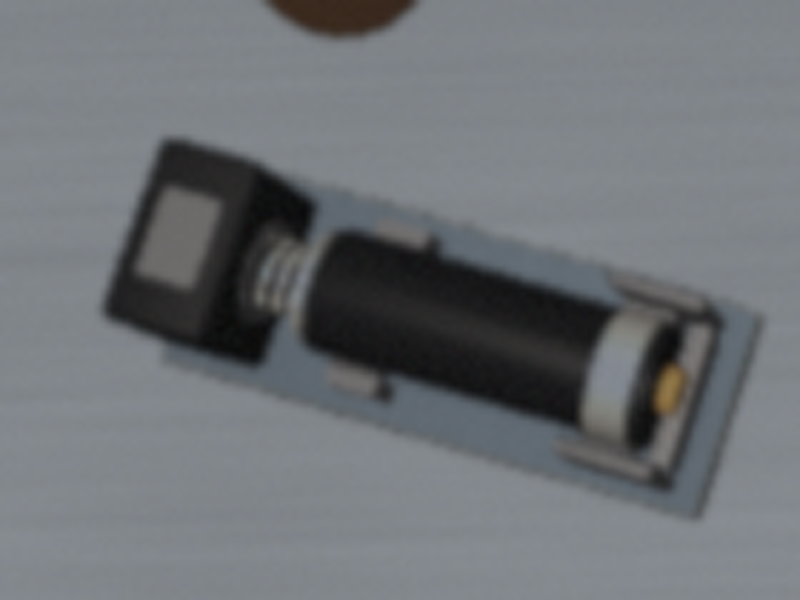

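View pics/ls12.png

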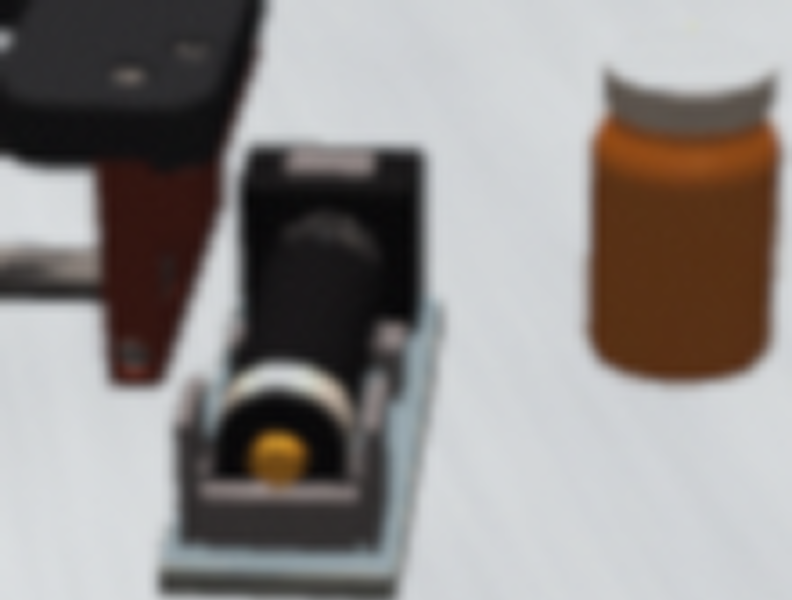

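The last pictures show the battery between the plate at (305,290) and the lip at (690,390) in the top view, with the bystanders unmoved and the arm clear.

```bash
python3 -c "
from plant import manip
print(manip.finish_job())"
```

```text
the job is handed in; nothing more can be done
None
```

The battery is seated in the charger cradle, and I handed the job in at about 22.7 s of the 51 s allowed.

**What I did:** I laid the small black battery in the cradle with its stud end on top of the lip and let go of it fully. I then took hold of it again, pushed it against the spring, and lowered the stud end behind the lip. After releasing it, I pressed each end lightly with closed fingertips and moved the arm clear.

**Checks that agreed:**
- **Level and home:** the barrel top stopped the fingertips at z = 64.0 mm near the stud end and 64.2 mm near the flat end. The expected height is 64 mm.
- **Clamped:** from the top view, the plate is pushed in about 5–6 mm (6 expected), and the stud passes over the lip.
- **Bystanders:** the jar, bowl, tub, red cylinder and large battery look unmoved.

**Checks that failed or disagreed:**
- **First try at lowering:** it failed because I had not pushed the battery far enough. The stud end was still on the lip, and about 27 N built up at the wrist before I lifted it slightly, pushed about 8 mm further and lowered it again.
- **Stud position from the cameras:** before the fingertip check, this came out about 5 mm short along the cradle and 2 mm high. I think that is because I measured the middle of the stud rather than its tip, so I relied on the fingertip check and the plate position instead.

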